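Wiggle-test the relays and pull the two loose ones

ROBOT

A 7-joint arm with a two-finger parallel gripper is mounted at the origin on the work surface. World frame = base frame: x ahead of the robot, y to its left, z up, the work surface at z = 0. Lengths are in mm, angles in degrees, forces in N, time in s.
With the tool pointing down it reaches from about 350 to 775 mm from the base axis. Payload 3.1 kg.
Tool frame: the origin (TCP) lies midway between the tips of the shut fingers; the grasp point (between the pads) lies grip_point_offset behind it (grip_point_offset is the distance from the TCP to the grasp point, in mm); x points along the fingers, z is the direction in which the jaws open and shut, and the axes are right-handed (so a half turn about x gives the same grasp; the last joint's range is limited). The gripper opens to 85 mm and grips with 20 to 120 N. Pads are 22 mm wide; open, the fingers measure 114 mm over their backs; the gripper's body (76 mm by 85 mm) begins 54 mm behind the grasp point. The pads swing forward as they close: fully open they stand 13 mm farther back than shut.
Start: joints at [62.641, 17.813, 0.802, 86.603, -0.252, 75.585, -1.558], TCP at [232.208, -498.595, 231.304] pointing down, gripper open.
Joint ranges: [-154.91, 154.91], [-16.99, 109.72], [-72.82, 74.43], [7.12, 147.25], [-82.49, 262.49], [11.32, 116.49], [-174.64, 174.64]. Speed limits (degrees/s): [159.86, 159.86, 180, 180, 180, 180, 180].

INTERFACE

Orientations are given as a 3x3 rotation matrix whose columns are the frame's x, y, z axes.
In Python, from rig import state, read_camera, close_job, find_in, grip_point_offset gives the robot as it stands. The module is installed in compiled form; this text tells all that it offers.
- The arm moves only by the tool jog_arm, never from a script. Its argument "commands" is a list of rows, each a list of 5 numbers: the shift along the world's x, y, z in cm, then the turn about the world's z in rad, then the closure, from -1 (fully open) to 1 (shut). In form: [[tx, ty, tz, turn, jaw], ...]. A call has 1 to 8 rows; each row is the pose to reach, as a shift and turn from the pose commanded when the call began; what a row does not reach only later rows make up. A row lasts 1/10 s, in which the tool goes at most 50 mm and 8.59 degrees, less where a joint would pass 70% of its speed; a pose out of reach is approached as far as the arm can. A call with a gripper value outside its range is refused whole. The fingers move at their own pace and stop on an object; the grip force is fixed at half the most. Time passes only in rows, so rows that repeat a pose let the fingers close. It gives the time, the measured TCP pose, the force and the opening at its end, in the units of the state.
- state(): the state, without advancing time (a new reading comes with each control period).
- read_camera(name): name is "side" or "top" or "wrist"; returns a dict with "frame" (420x560x3 uint8, blue, green, red), "range_z" (420x560 float32, mm along the optical axis (not along the pixel's ray), 0 where there is no reading), "fx", "fy", "cx", "cy" (pixels), "distortion" ([k1, k2, p1, p2, k3] as OpenCV has them; the pictures are not rectified), "R" (3x3) and "t" (3): a world point X has camera coordinates R X + t; the wrist camera has in their place "mount" (4x4, takes a point from camera to tool coordinates, whose origin is the TCP and whose axes are the tool frame's). Camera axes: x right, y down, z forward; pixel columns grow to the right and rows downward; lengths in mm; the calibration is good to about 2 mm. A picture is of the moment at which its call begins: read the wrist's pose just before it.
- close_job(): hands the job in, once; it reports no verdict.
Trained networks look in a picture, given as the dict that the camera call returned (one of the last four; its "shot" number tells which), for a name from the list of things; names that differ only in an ending like _2 or _b are one class to them, and where a whole thing is asked for, a point or a joint stands for the part that bears it (a point fixed in the world has none). Each returns a list of dicts, best first, with "score" (0 to 1); they miss things now and then, are a little off and sometimes report something else, mostly with a low value. They report only what shows in the picture. A call takes as long as a camera call. They do not tell look-alikes from the thing itself.
- find_in(picture, name): "position" ([column, row] in pixels, amid what is visible of it).
The state is a dict: "time_s": time; "joint_positions": joint angles; "dq": joint speeds; "joint_efforts": joint torques, N m; "position": TCP position; "orientation": TCP orientation; "contact_force": force on the tool from outside, world axes, zero at the start; "moment": the same for the moment, N m; "width": finger opening in mm.
Only numpy, scipy, OpenCV 4.12 (cv2) and the standard library are available. Lean on these libraries where they do the work, as an engineer would, in place of code of your own. Each camera call takes 0.05 s, during which the arm holds its last target.

TASK

Two of the four plug-in relays in the sloping carrier have gone loose in their sockets. Rock the relays side to side along the row to feel which two have play, draw those two out and set them down in the round steel dish without dropping them. Leave the two firm relays pushed fully home, and do not disturb the other things on the shelf.

Things in the scene. Friction and masses are not known exactly. Their poses are not given: they have to be found in the camera images.
- carrier: Relay carrier on a grey sheet-steel bracket fixed to the shelf, 230 mm wide (own y, along the row) and 125 mm deep (own x, pointing away from the robot, uphill). Its face slopes 28 degrees and faces the robot: low edge 39 mm high near the robot, high edge 91 mm. Origin: on the shelf (z = 0) under the middle of the face, which is 65 mm up.
- row_mid (a point): Middle of the row, level with the tops of the sockets. Four identical black sockets, 32 x 32 mm and 16 mm tall, stand square to the sloping face, in a row along the carrier's y at -57, -19, +19 and +57 mm; gaps 6 mm. Each holds a relay. A fuse strip standing 11 mm off the face runs 46 mm down-slope of the row. Axes as the carrier's.
- relay_1: Plug-in relay, at y = -57 mm in the row: black cap 28 x 28 mm, 26 mm high, 32 g; brass blade terminals 11 mm long below it, down in the socket (18 mm up-slope x 14 mm along the row). Origin: centre of the cap's underside, which rests on the socket. Own z: cap's axis, out of the socket, leaning 28 degrees from vertical towards the robot; y along the row; x up-slope.
- relay_2: Same as relay_1, at y = -19 mm. Any two of the four are loose, a different two each time; all look and stand alike. A loose one shifts and rocks 2 to 3 mm each way along the row (carrier's y; 4 to 6 mm in all) under less than 2 N, and lifts straight out along its own z against nothing but its weight; its terminals are clear of the socket after 11 mm.
- relay_3: Same as relay_1, at y = +19 mm. A firm relay moves under 1 mm in all along the row before the force passes 4 N, and its terminals hold it: it cannot be drawn out, and a pull of about 28 N drags it 4 mm proud of its socket, where it stays until pressed back. Loose or firm, there is no play up- and down-slope.
- relay_4: Same as relay_1, at y = +57 mm. The sides of every cap are free: only 10 mm between caps along the row, but over 25 mm up-slope and down-slope, where fingers fit and can reach below the cap's underside beside the socket.
- dish: Round steel parts dish, loose on the shelf, 0.45 kg, outer rim 146 mm across and 32 mm high; flat inner floor about 120 mm across, 4 mm above the shelf. Origin: centre of its underside. It may be on either side of the carrier.
- bulb_box: Bystander: closed silver bulb box 83 x 123 x 43 mm high, on the other side of the carrier from the dish. Origin: centre of its underside.
- tyre_gauge: Bystander: chrome pencil tyre gauge 130 mm long, 18 mm thick, lying behind the carrier. Origin: on the shelf under its middle, x along it.
- multi_tool: Bystander: closed steel multi-tool 100 x 30 x 18 mm lying behind the carrier. Origin: centre of its underside, x along it.
- fuse_puller: Bystander: small black plastic fuse puller 70 x 17 x 9 mm lying between the robot and the carrier. Origin: on the shelf under its middle, x along it.
Things that resemble listed ones, but are neither listed nor needed, are in the scene too. Of the things that look like the dish, take the one that is farthest to the robot's right at the start.

How it is judged (in metres and radians):
On the way:
1. a loose relay, held or touched by the fingers, has been rocked at least 1.2 mm sideways along the row while still plugged in ((((y of relay_1 in the frame of carrier above -0.0558 m or y of relay_1 in the frame of carrier below -0.0582 m) and z of relay_1 in the frame of carrier below 0.08213 m and horizontal distance between relay_1 and carrier below 0.09 m and contact force between the fingers and relay_1 above 0.2 N) or ((y of relay_2 in the frame of carrier above -0.0178 m or y of relay_2 in the frame of carrier below -0.0202 m) and z of relay_2 in the frame of carrier below 0.08213 m and horizontal distance between relay_2 and carrier below 0.09 m and contact force between the fingers and relay_2 above 0.2 N) or ((y of relay_3 in the frame of carrier above 0.0202 m or y of relay_3 in the frame of carrier below 0.0178 m) and z of relay_3 in the frame of carrier below 0.08213 m and horizontal distance between relay_3 and carrier below 0.09 m and contact force between the fingers and relay_3 above 0.2 N) or ((y of relay_4 in the frame of carrier above 0.0582 m or y of relay_4 in the frame of carrier below 0.0558 m) and z of relay_4 in the frame of carrier below 0.08213 m and horizontal distance between relay_4 and carrier below 0.09 m and contact force between the fingers and relay_4 above 0.2 N))), for 0.05 s.
At the end, for the whole second after the job is handed in: Two relays lie at rest in the dish (origin within 52 mm of the dish's centre and below 45 mm), and the other two are still home in their sockets, within 2.5 mm of where they stood at the start. A firm relay cannot be drawn out, so the two in the dish are the loose ones ((((horizontal distance between relay_1 and dish below 0.052 m and height (world z) of relay_1 below 0.045 m and linear speed of relay_1 below 0.03 m/s) and (horizontal distance between relay_2 and dish below 0.052 m and height (world z) of relay_2 below 0.045 m and linear speed of relay_2 below 0.03 m/s) and distance of each of relay_3, relay_4 from where it was at the start of the episode below 0.0025 m) or ((horizontal distance between relay_1 and dish below 0.052 m and height (world z) of relay_1 below 0.045 m and linear speed of relay_1 below 0.03 m/s) and distance of each of relay_2, relay_4 from where it was at the start of the episode below 0.0025 m and (horizontal distance between relay_3 and dish below 0.052 m and height (world z) of relay_3 below 0.045 m and linear speed of relay_3 below 0.03 m/s)) or ((horizontal distance between relay_1 and dish below 0.052 m and height (world z) of relay_1 below 0.045 m and linear speed of relay_1 below 0.03 m/s) and distance of each of relay_2, relay_3 from where it was at the start of the episode below 0.0025 m and (horizontal distance between relay_4 and dish below 0.052 m and height (world z) of relay_4 below 0.045 m and linear speed of relay_4 below 0.03 m/s)) or (distance of each of relay_1, relay_4 from where it was at the start of the episode below 0.0025 m and (horizontal distance between relay_2 and dish below 0.052 m and height (world z) of relay_2 below 0.045 m and linear speed of relay_2 below 0.03 m/s) and (horizontal distance between relay_3 and dish below 0.052 m and height (world z) of relay_3 below 0.045 m and linear speed of relay_3 below 0.03 m/s)) or (distance of each of relay_1, relay_3 from where it was at the start of the episode below 0.0025 m and (horizontal distance between relay_2 and dish below 0.052 m and height (world z) of relay_2 below 0.045 m and linear speed of relay_2 below 0.03 m/s) and (horizontal distance between relay_4 and dish below 0.052 m and height (world z) of relay_4 below 0.045 m and linear speed of relay_4 below 0.03 m/s)) or (distance of each of relay_1, relay_2 from where it was at the start of the episode below 0.0025 m and (horizontal distance between relay_3 and dish below 0.052 m and height (world z) of relay_3 below 0.045 m and linear speed of relay_3 below 0.03 m/s) and (horizontal distance between relay_4 and dish below 0.052 m and height (world z) of relay_4 below 0.045 m and linear speed of relay_4 below 0.03 m/s)))); the robot touches nothing.
It fails at once if a relay is dropped or flung (moves at over 0.8 m/s while not held) ((linear speed of relay_1 above 0.8 m/s and contact force between the fingers and relay_1 below 0.05 N) or (linear speed of relay_2 above 0.8 m/s and contact force between the fingers and relay_2 below 0.05 N) or (linear speed of relay_3 above 0.8 m/s and contact force between the fingers and relay_3 below 0.05 N) or (linear speed of relay_4 above 0.8 m/s and contact force between the fingers and relay_4 below 0.05 N)).
It fails at once if the bulb box, tyre gauge, fuse puller or multi-tool is pushed more than 20 mm (distance of any of bulb_box, tyre_gauge, fuse_puller, multi_tool from where it was at the start of the episode above 0.02 m).
It also fails if it takes over 67 s, if anything falls off the work surface, if the arm or the gripper's body presses on something with over 40 N, if the wrist force passes 120 N, or if a joint passes its speed limit or range.

## Working session

There is one attempt and no reset: what is moved stays moved. The work goes in short steps, Python scripts to look and compute and a tool call to move; the robot and the scene stay as the last step left them, time stands still between calls to the robot, and variables do not carry over. Pictures are saved under pics/ and viewed, and the job is handed in when it is done.

Besides the shell and the picture viewer there is one more tool, called after ">>>" in YAML: its name, and indented under it one key for each argument. jog_arm: Moves the arm, as the interface text tells. Its arguments: {"type":"object","properties":{"commands":{"type":"array","items":{"type":"array","items":{"type":"number"}}}},"required":["commands"]}

```bash
mkdir -p pics; cat > h.py <<'E'
import numpy as np, cv2
from rig import state, read_camera, close_job, find_in, grip_point_offset
def pose(p,st=None):
    # returns R,t cam->world : X = Rcw*xc + tcw
    if 'R' in p and p.get('R') is not None:
        R=np.array(p['R']);t=np.array(p['t']); return R.T, -R.T@t
    M=np.array(p['mount']); Rt=np.array(st['orientation']); pt=np.array(st['position'])
    return Rt@M[:3,:3], Rt@M[:3,3]+pt
def K(p): return np.array([[p['fx'],0,p['cx']],[0,p['fy'],p['cy']],[0,0,1.]])
def ray(p,uv,st=None):
    n=cv2.undistortPoints(np.array([[uv]],float),K(p),np.array(p['distortion'],float))[0,0]
    Rc,tc=pose(p,st); return tc,Rc@np.array([n[0],n[1],1.])
def pt_depth(p,uv,st=None,w=2):
    u,v=int(round(uv[0])),int(round(uv[1])); d=p['range_z'][max(0,v-w):v+w+1,max(0,u-w):u+w+1]; d=d[d>0]
    if len(d)==0: return None
    c,r=ray(p,uv,st); return c+r*np.median(d)
def at_z(p,uv,z,st=None):
    c,r=ray(p,uv,st); return c+r*(z-c[2])/r[2]
def cloud(p,st=None):
    h,w=p['range_z'].shape; uu,vv=np.meshgrid(np.arange(w),np.arange(h))
    n=cv2.undistortPoints(np.stack([uu,vv],-1).reshape(-1,1,2).astype(float),K(p),np.array(p['distortion'],float)).reshape(-1,2)
    Rc,tc=pose(p,st); z=p['range_z'].reshape(-1,1).astype(float)
    X=(np.c_[n,np.ones(len(n))]*z)@Rc.T+tc; X[z[:,0]<=0]=np.nan
    return X.reshape(h,w,3)
def proj(p,X,st=None):
    Rc,tc=pose(p,st); R=Rc.T; t=-R@tc; rv,_=cv2.Rodrigues(R)
    return cv2.projectPoints(np.array(X,float).reshape(-1,1,3),rv,t,K(p),np.array(p['distortion'],float))[0].reshape(-1,2)
E
python3 - <<'E'
from h import *
s=state(); print({k:np.round(v,3).tolist() if not isinstance(v,float) else v for k,v in s.items()}, grip_point_offset)
for n in ['top','side','wrist']:
    st=state(); p=read_camera(n); cv2.imwrite(f'pics/{n}0.png',p['frame'])
    print(n,p['fx'],np.round(pose(p,st)[1],0),p['distortion'],p['shot'])
    for o in ['carrier','relay_1','dish','bulb_box','tyre_gauge','multi_tool','fuse_puller']:
        for d in find_in(p,o):
            X=pt_depth(p,d['position'],st); print(' ',o,round(d['score'],2),np.round(d['position'],0),None if X is None else np.round(X,0))
E
```

```text
{'time_s': 0.0, 'joint_positions': [62.641, 17.862, 0.801, 86.693, -0.253, 75.585, -1.556], 'dq': [0.048, -0.098, -0.03, 0.005, 0.087, 0.153, 0.015], 'joint_efforts': [-0.0, -37.991, 0.146, -23.059, 0.012, 0.013, -0.0], 'position': [231.879, -497.908, 230.199], 'orientation': [[-0.001, 0.906, 0.422], [0.002, 0.422, -0.906], [-1.0, -0.0, -0.002]], 'contact_force': [0.338, 0.384, 0.164], 'moment': [-0.009, 0.032, -0.038], 'width': 85.50884227248359} 18.700000000000003
top 388.1659638990864 [435. 110. 914.] [-0.11323492  0.          0.          0.          0.        ] 1
  carrier 0.75 [318. 211.] [583.  -3.  75.]
  relay_1 0.79 [316. 227.] [547.  12. 103.]
  relay_1 0.72 [350. 220.] [546. -62. 103.]
  relay_1 0.63 [333. 220.] [554. -26. 107.]
  relay_1 0.47 [301. 229.] [549.  45. 103.]
  dish 0.7 [154. 197.] [710. 370.   4.]
  dish 0.69 [195. 279.] [495. 301.   5.]
  dish 0.69 [118. 320.] [436. 497.   4.]
  bulb_box 0.97 [434. 222.] [ 511. -269.   43.]
  tyre_gauge 0.6 [339. 139.] [ 762. -102.   13.]
  multi_tool 0.82 [241. 156.] [765. 143.  16.]
  fuse_puller 0.71 [350. 290.] [401. -46.   7.]
side 461.45898653910007 [ 269. 1043.  688.] [-0.03490608  0.          0.          0.          0.        ] 2
  carrier 0.56 [285. 202.] [556.  71.  71.]
  relay_1 0.66 [287. 192.] [554.  59.  95.]
  relay_1 0.65 [300. 178.] [541. -16. 100.]
  relay_1 0.53 [294. 179.] [552.  11. 106.]
  relay_1 0.49 [305. 171.] [539. -56. 101.]
  dish 0.95 [178. 276.] [719. 356.   5.]
  dish 0.73 [280. 348.] [440. 474.   6.]
  dish 0.67 [281. 279.] [496. 289.   5.]
  bulb_box 0.71 [329. 163.] [ 507. -238.   45.]
  multi_tool 0.9 [203. 221.] [754. 150.  17.]
  fuse_puller 0.38 [353. 209.] [397. -50.  10.]
wrist 342.07212368449126 [ 293. -472.  374.] [0.01644878 0.         0.         0.         0.        ] 3
```

View pics/top0.png

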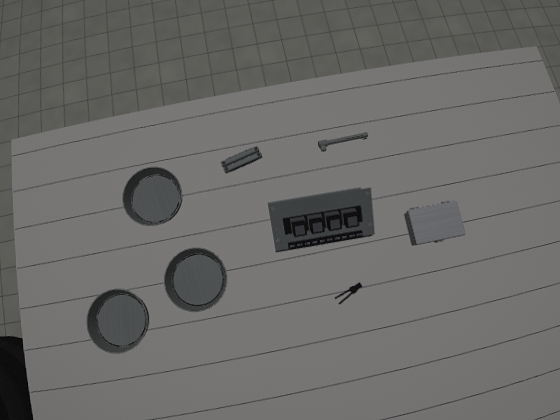

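View pics/side0.png

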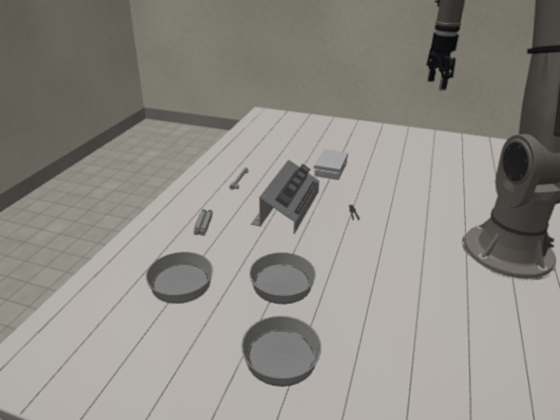

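>>> jog_arm:
  commands:
    - [31, 42, 5, 1.135, -1]
    - [31, 42, 5, 1.135, -1]
    - [31, 42, 5, 1.135, -1]
    - [31, 42, 5, 1.135, -1]
    - [31, 42, 5, 1.135, -1]
    - [31, 42, 5, 1.135, -1]
    - [31, 42, 5, 1.135, -1]
    - [31, 42, 5, 1.135, -1]

```text
time_s: 2.0
position: [469.5, -176.6, 270.0]
orientation: [[0.001, -0.004, 1.0], [-0.001, 1.0, 0.004], [-1.0, -0.001, 0.001]]
contact_force: [-0.1, -0.4, 0.9]
width: 85.7
```

>>> jog_arm:
  commands:
    - [7.5, 10, 1, 0, -1]
    - [7.5, 10, 1, 0, -1]
    - [7.5, 10, 1, 0, -1]
    - [7.5, 10, 1, 0, -1]
    - [7.5, 10, 1, 0, -1]

```text
time_s: 2.5
position: [543.6, -78.3, 279.2]
orientation: [[-0.001, -0.001, 1.0], [-0.001, 1.0, 0.001], [-1.0, -0.001, -0.001]]
contact_force: [0.7, -0.6, -0.2]
width: 85.4
```

```bash
python3 - <<'E'
from h import *
st=state(); p=read_camera('wrist'); cv2.imwrite('pics/w1.png',p['frame']); np.savez('w1.npz',f=p['frame'],z=p['range_z'],pos=st['position'],ori=st['orientation'],fx=p['fx'],fy=p['fy'],cx=p['cx'],cy=p['cy'],d=p['distortion'],mount=p['mount'])
print(np.round(st['position'],1),np.round(pose(p,st)[1],0),np.round(pose(p,st)[0],2))
for o in ['relay_1','carrier']:
    for d in find_in(p,o):
        X=pt_depth(p,d['position'],st); print(' ',o,round(d['score'],2),np.round(d['position'],0),None if X is None else np.round(X,1))
E
```

```text
[543.6 -78.3 279.2] [544. -12. 422.] [[ 1.    0.   -0.  ]
 [ 0.   -0.96 -0.27]
 [-0.    0.27 -0.96]]
  relay_1 0.96 [294.  42.] [552.5  43.8 106.2]
  relay_1 0.85 [289. 170.] [548.7 -65.  105.7]
  relay_1 0.59 [294. 130.] [553.  -28.9 107.4]
  relay_1 0.58 [292.  91.] [550.9   4.7 105.7]
  carrier 0.85 [325. 108.] [584.3  -9.7  75.7]
```

View pics/w1.png

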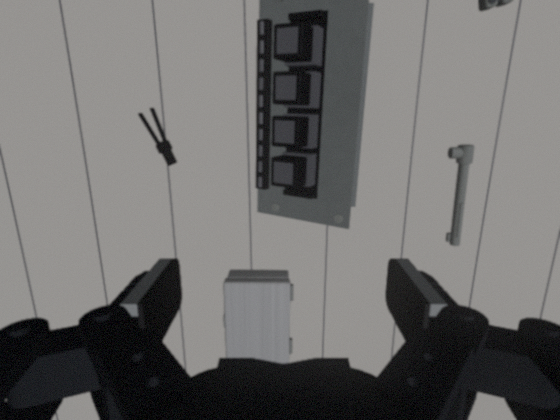

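>>> jog_arm:
  commands:
    - [-0.5, 7.5, 0, 0, -0.3]
    - [-0.5, 7.5, 0, 0, -0.3]
    - [-0.5, 7.5, 0, 0, -0.3]
    - [-0.5, 7.5, 0, 0, -0.3]

```text
time_s: 3.05
position: [538.4, -4.5, 279.6]
orientation: [[0.0, 0.001, 1.0], [-0.002, 1.0, -0.001], [-1.0, -0.002, 0.0]]
contact_force: [-0.1, -0.5, 0.3]
width: 55.8
```

```bash
cat > fit.py <<'E'
from h import *
def fitc(X):
    m=np.isfinite(X[...,0])&(X[...,0]>480)&(X[...,0]<660)&(X[...,1]>-150)&(X[...,1]<130)
    P=X[m]
    # face plane via RANSAC with tilt ~28
    rng=np.random.default_rng(0);best=(0,None)
    Q=P[(P[:,2]>40)&(P[:,2]<95)]
    for _ in range(3000):
        a=Q[rng.choice(len(Q),3,False)]; n=np.cross(a[1]-a[0],a[2]-a[0]); l=np.linalg.norm(n)
        if l<1: continue
        n/=l; n*=np.sign(n[2])
        if abs(np.degrees(np.arccos(n[2]))-28)>5: continue
        c=(abs((Q-a[0])@n)<1.2).sum()
        if c>best[0]: best=(c,(n,a[0]))
    n,a0=best[1]
    I=Q[abs((Q-a0)@n)<2]; c=I.mean(0); n=np.linalg.svd(I-c)[2][2]; n*=np.sign(n[2])
    return n,c,len(I),m
E
python3 - <<'E'
from fit import *
def show(X):
    n,c,k,m=fitc(X)
    print('tilt',np.degrees(np.arccos(n[2])),'yaw',np.degrees(np.arctan2(n[1],n[0]))-180*np.sign(n[1]),'k',k)
    h=(X-c)@n
    # relay tops at h~42
    M=(m&(abs(h-42)<4)).astype(np.uint8)
    N,L,S,C=cv2.connectedComponentsWithStats(M)
    for i in range(1,N):
        if S[i,4]>60:
            Q=X[L==i]; hh=h[L==i]; r=cv2.minAreaRect(np.c_[Q[:,:2]].astype(np.float32)) ; print(S[i,4],'med',np.round(np.median(Q,0),1),'h',np.round(np.median(hh),1),'mid',np.round((np.percentile(Q,2,0)+np.percentile(Q,98,0))/2,1),np.round(np.percentile(Q,98,0)-np.percentile(Q,2,0),1))
    return n,c
z=np.load('w1.npz'); p=dict(range_z=z['z'],fx=float(z['fx']),fy=float(z['fy']),cx=float(z['cx']),cy=float(z['cy']),distortion=z['d'],mount=z['mount']); s=dict(position=z['pos'],orientation=z['ori'])
show(cloud(p,s))
st=state(); p=read_camera('wrist'); cv2.imwrite('pics/w2.png',p['frame']); np.savez('w2.npz',f=p['frame'],z=p['range_z'],pos=st['position'],ori=st['orientation'],fx=p['fx'],fy=p['fy'],cx=p['cx'],cy=p['cy'],d=p['distortion'],mount=p['mount'])
print(np.round(st['position'],1),st['width'])
show(cloud(p,st))
for d in find_in(p,'relay_1'):
    X=pt_depth(p,d['position'],st); print(round(d['score'],2),np.round(d['position'],0),None if X is None else np.round(X,1))
t=read_camera('top'); show(cloud(t)); np.savez('t1.npz',f=t['frame'],z=t['range_z'],fx=t['fx'],fy=t['fy'],cx=t['cx'],cy=t['cy'],d=t['distortion'],R=t['R'],t=t['t'])
E
```

```text
tilt 27.899715751361185 yaw -1.4986712398888642 k 12422
1104 med [548.4  45.6 103.4] h 41.9 mid [547.8  45.5 102.3] [24.7 27.2 13.1]
978 med [547.    7.9 103.6] h 42.0 mid [546.8   7.8 102.5] [24.8 26.4 12.9]
879 med [546.1 -29.6 103.4] h 42.0 mid [545.6 -30.  102.4] [24.8 26.7 12.7]
810 med [544.4 -67.3 103.3] h 42.0 mid [544.6 -67.7 102.3] [25.4 26.9 12.9]
[538.4  -4.5 279.6] 55.812871003872864
tilt 27.914864041971196 yaw -1.5052657324806376 k 12164
888 med [548.5  46.4 103.5] h 42.0 mid [548.   46.2 102.5] [24.6 26.9 12.9]
807 med [547.    8.8 103.6] h 42.0 mid [546.9   8.3 102.6] [24.4 26.7 12.5]
746 med [546.2 -28.9 103.4] h 42.0 mid [546.  -29.4 102.3] [24.9 26.8 12.6]
695 med [545.4 -66.5 103.3] h 42.1 mid [544.7 -67.4 102.3] [24.8 26.9 12.7]
0.81 [296. 130.] [550.2  44.9 104.9]
0.76 [297. 171.] [551.6   7.8 106.1]
0.71 [294. 242.] [549.5 -63.1 105.7]
0.69 [297. 202.] [552.  -22.7 106. ]
tilt 27.91898897700049 yaw -1.8621661321314775 k 1643
95 med [547.  -22.6 102.7] h 41.9 mid [547.2 -23.  102.1] [24.2 16.1 14.1]
168 med [547.7   9.7 103.1] h 41.8 mid [547.9   9.4 102. ] [24.1 27.  15. ]
170 med [548.9  47.3 102.8] h 42.2 mid [549.1  47.2 102.6] [24.5 27.  15. ]
```

View pics/w2.png

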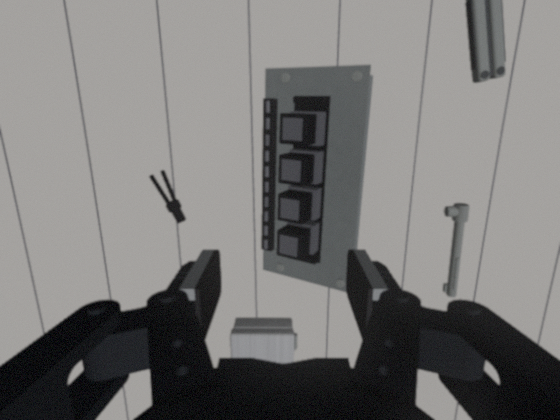

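```bash
python3 - <<'E'
from h import *
for f in ['w1','w2']:
    z=np.load(f+'.npz'); p=dict(range_z=z['z'],fx=float(z['fx']),fy=float(z['fy']),cx=float(z['cx']),cy=float(z['cy']),distortion=z['d'],mount=z['mount']); s=dict(position=z['pos'],orientation=z['ori'])
    X=cloud(p,s); T=(X-z['pos'])@z['ori']  # tool coords
    m=np.isfinite(T[...,0])&(T[...,0]>-60)&(T[...,0]<40)&(abs(T[...,1])<40)&(abs(T[...,2])<70)
    for sg in (1,-1):
        Q=T[m&(T[...,2]*sg>0)]
        o=np.argsort(-Q[:,0]); print(f,sg,len(Q),'tip x',np.round(np.percentile(Q[:,0],[100,99,95,90]),1)); 
        q=Q[Q[:,0]>np.percentile(Q[:,0],90)]; print('  z',np.round(np.percentile(q[:,2],[2,50,98]),1),'y',np.round(np.percentile(q[:,1],[2,50,98]),1))
        for x0 in range(-50,10,6):
            q=Q[(Q[:,0]>x0)&(Q[:,0]<x0+6)]
            if len(q)>5: print('   x',x0,len(q),'z',np.round(np.percentile(q[:,2],[2,98]),1),'y',np.round(np.percentile(q[:,1],[2,98]),1))
E
```

```text
w1 1 4189 tip x [-12.5 -14.7 -18.4 -21.7]
  z [42.7 43.2 53.6] y [-11.3   2.1  10.2]
   x -50 489 z [42.6 50. ] y [-1.6 10.5]
   x -44 653 z [42.6 56.5] y [-9.5 10.4]
   x -38 611 z [42.7 56.4] y [-11.4  10.3]
   x -32 531 z [42.8 56.3] y [-11.2  10.3]
   x -26 449 z [42.7 55.7] y [-11.2  10.2]
   x -20 284 z [42.8 49.2] y [-11.3  10.1]
   x -14 21 z [43.1 43.6] y [-10.3   3.5]
w1 -1 4219 tip x [-12.8 -14.8 -18.5 -21.6]
  z [-53.1 -42.2 -41.7] y [-11.3   2.3  10.1]
   x -50 488 z [-49.1 -41.9] y [-2.6 10.4]
   x -44 648 z [-55.5 -41.9] y [-10.   10.3]
   x -38 616 z [-55.3 -42. ] y [-11.4  10.2]
   x -32 541 z [-55.2 -41.7] y [-11.4  10.2]
   x -26 472 z [-55.  -41.7] y [-11.3  10.2]
   x -20 290 z [-48.6 -41.7] y [-11.3  10. ]
   x -14 16 z [-42.4 -42. ] y [-8.9  6. ]
w2 1 6914 tip x [ -4.   -8.  -14.7 -20.7]
  z [28.  28.4 41. ] y [-11.2   5.7  10.2]
   x -50 469 z [29.8 53.4] y [ 4.8 12.6]
   x -44 536 z [28.  34.7] y [-7.3 10.6]
   x -38 437 z [28.  40.9] y [-10.8  10.2]
   x -32 435 z [28.  41.5] y [-10.7  10.3]
   x -26 385 z [28.1 41.5] y [-11.1  10.2]
   x -20 333 z [28.  41.3] y [-11.3  10.2]
   x -14 243 z [28.  39.5] y [-11.4  10.2]
   x -8 69 z [28.  28.5] y [-10.5   8.6]
w2 -1 6918 tip x [ -3.7  -8.  -14.7 -20.8]
  z [-39.9 -27.3 -27. ] y [-11.1   5.6  10.2]
   x -50 450 z [-51.6 -28.7] y [ 4.9 12.6]
   x -44 534 z [-33.5 -27. ] y [-7.1 10.4]
   x -38 451 z [-40.  -26.9] y [-10.9  10.3]
   x -32 428 z [-40.3 -27. ] y [-11.1  10.2]
   x -26 385 z [-40.2 -27. ] y [-11.1  10.2]
   x -20 339 z [-40.2 -27. ] y [-11.1  10.2]
   x -14 238 z [-38.7 -27. ] y [-11.4  10.2]
   x -8 70 z [-27.4 -27. ] y [-10.4   8.6]
```

>>> jog_arm:
  commands:
    - [1.4, 1.3, -15, -0.027, -0.3]
    - [1.4, 1.3, -15, -0.027, -0.3]
    - [1.4, 1.3, -15, -0.027, -0.3]
    - [1.4, 1.3, -15, -0.027, -0.3]
    - [1.4, 1.3, -15, -0.027, -0.3]

```text
time_s: 3.7
position: [552.4, 8.5, 129.2]
orientation: [[-0.002, 0.029, 1.0], [-0.0, 1.0, -0.029], [-1.0, -0.0, -0.002]]
contact_force: [0.5, 0.2, 0.6]
width: 55.3
```

>>> jog_arm:
  commands:
    - [0, 0, -4, 0, -0.3]
    - [0, 0, -4, 0, -0.3]
    - [0, 0, -4, 0, -0.3]
    - [0, 0, -4, 0, 0.1]
    - [0, 0, -4, 0, 0.1]
    - [0, 0, -4, 0, 0.1]

```text
time_s: 4.3
position: [552.5, 9.9, 91.0]
orientation: [[0.0, 0.027, 1.0], [-0.0, 1.0, -0.027], [-1.0, -0.0, 0.0]]
contact_force: [-4.3, 0.4, 2.0]
width: 38.2
```

```bash
python3 - <<'E'
from h import *
p=read_camera('wrist'); cv2.imwrite('pics/w3.png',p['frame'])
p=read_camera('side'); cv2.imwrite('pics/s3.png',cv2.resize(p['frame'][130:250,220:380],None,fx=5,fy=5,interpolation=cv2.INTER_CUBIC))
E
```

```text
(no output)
```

View pics/w3.png

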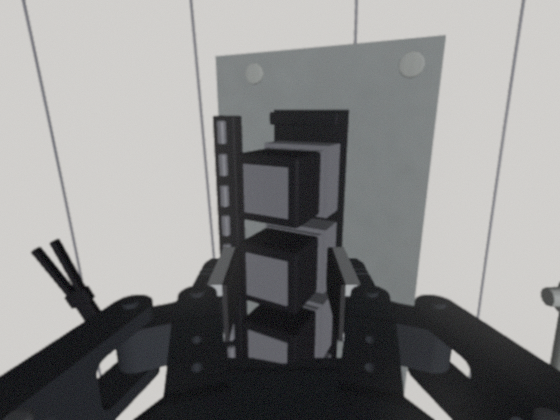

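View pics/s3.png

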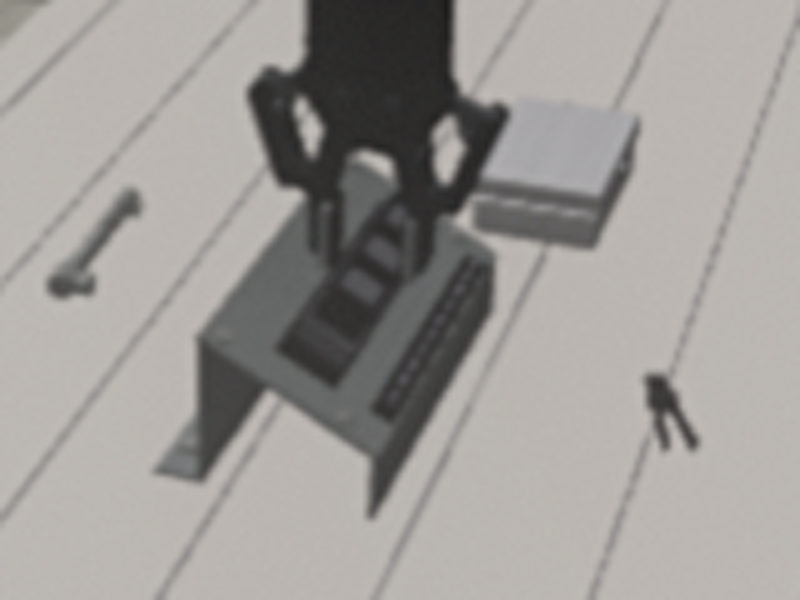

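>>> jog_arm:
  commands:
    - [-0.15, 0, -0.1, 0, 0.1]
    - [-0.15, 0, -0.1, 0, 0.12]
    - [-0.15, 0, -0.1, 0, 0.12]
    - [-0.15, 0, -0.1, 0, 0.12]

```text
time_s: 4.8
position: [551.8, 9.7, 88.5]
orientation: [[0.001, 0.027, 1.0], [0.0, 1.0, -0.027], [-1.0, 0.0, 0.001]]
contact_force: [-0.5, 0.1, 0.1]
width: 37.5
```

>>> jog_arm:
  commands:
    - [0, 0, 0, 0, 0.15]
    - [0, 0, 0, 0, 0.15]
    - [0, 0, 0, 0, 0.18]
    - [0, 0, 0, 0, 0.18]

```text
time_s: 5.2
position: [550.7, 9.8, 88.3]
orientation: [[-0.001, 0.027, 1.0], [-0.0, 1.0, -0.027], [-1.0, -0.0, -0.001]]
contact_force: [-2.2, 0.8, 2.0]
width: 34.9
```

>>> jog_arm:
  commands:
    - [-0.05, 0, 0, 0, 0.22]
    - [-0.05, 0, 0, 0, 0.22]
    - [-0.05, 0, 0, 0, 0.22]
    - [-0.05, 0, 0, 0, 0.25]
    - [-0.05, 0, 0, 0, 0.25]

```text
time_s: 5.7
position: [550.5, 9.8, 88.6]
orientation: [[-0.0, 0.027, 1.0], [-0.0, 1.0, -0.027], [-1.0, -0.0, -0.0]]
contact_force: [-2.7, 0.0, 3.6]
width: 32.7
```

>>> jog_arm:
  commands:
    - [0, 0, 0, 0, 0.3]
    - [0, 0, 0, 0, 0.3]
    - [0, 0, 0, 0, 0.3]

```text
time_s: 6.0
position: [550.4, 9.8, 88.8]
orientation: [[-0.0, 0.027, 1.0], [-0.0, 1.0, -0.027], [-1.0, -0.0, -0.0]]
contact_force: [-4.3, -0.5, 5.7]
width: 31.4
```

```bash
python3 - <<'E'
from h import *
st=state();p=read_camera('wrist'); cv2.imwrite('pics/w4.png',cv2.resize(p['frame'][200:400,180:400],None,fx=3.5,fy=3,interpolation=cv2.INTER_CUBIC))
X=cloud(p,st); T=(X-np.array(st['position']))@np.array(st['orientation'])
m=np.isfinite(T[...,0])&(T[...,0]>-60)&(T[...,0]<40)&(abs(T[...,1])<13)&(abs(T[...,2])<30)
for sg in (1,-1):
    Q=T[m&(T[...,2]*sg>13)]; print(sg,np.round(np.percentile(Q[:,0],[100,99,95]),1),np.round(np.percentile(Q[:,2],[1,5,50]),1))
E
```

```text
1 [16.3 14.5  9.7] [13.3 14.6 19.4]
-1 [40.  39.3 37.2] [-29.6 -28.1 -19.3]
```

View pics/w4.png

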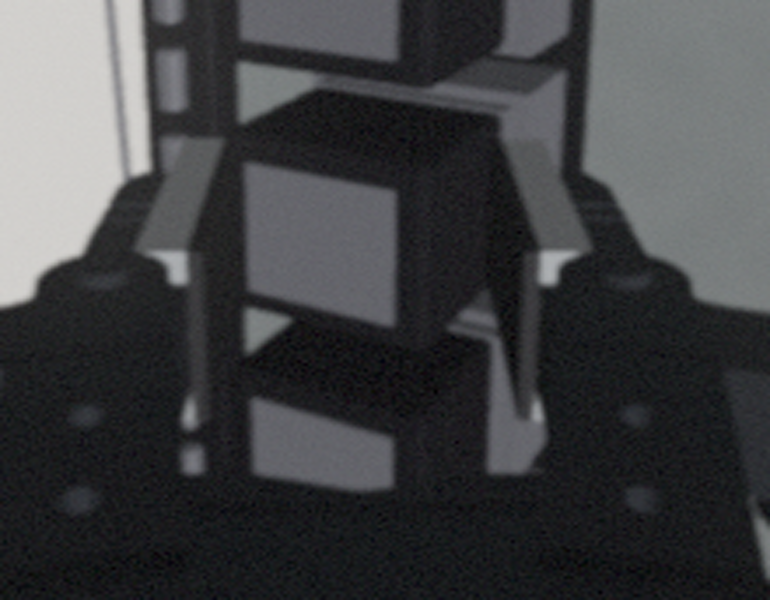

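>>> jog_arm:
  commands:
    - [0, 0.1, 0, 0, 0.3]
    - [0, 0.2, 0, 0, 0.3]
    - [0, 0.2, 0, 0, 0.3]
    - [0, 0.2, 0, 0, 0.3]

```text
time_s: 6.45
position: [550.4, 9.9, 88.8]
orientation: [[-0.001, 0.028, 1.0], [-0.003, 1.0, -0.028], [-1.0, -0.003, -0.001]]
contact_force: [-3.9, -3.1, 5.3]
width: 30.7
```

>>> jog_arm:
  commands:
    - [0, 0, 0, 0, 0.3]
    - [0, 0, 0, 0, 0.3]
    - [0, 0, 0, 0, 0.3]

```text
time_s: 6.75
position: [550.4, 9.8, 88.8]
orientation: [[-0.001, 0.028, 1.0], [-0.003, 1.0, -0.028], [-1.0, -0.003, -0.001]]
contact_force: [-4.6, -1.8, 6.9]
width: 31.4
```

>>> jog_arm:
  commands:
    - [0, 0.2, 0, 0, 0.3]
    - [0, 0.3, 0, 0, 0.3]
    - [0, 0.3, 0, 0, 0.3]
    - [0, 0.3, 0, 0, 0.3]

```text
time_s: 7.15
position: [550.4, 10.3, 88.8]
orientation: [[-0.001, 0.03, 1.0], [-0.006, 1.0, -0.03], [-1.0, -0.006, -0.001]]
contact_force: [-4.8, -5.4, 6.8]
width: 31.0
```

>>> jog_arm:
  commands:
    - [0, -0.5, 0, 0, 0.3]
    - [0, -0.5, 0, 0, 0.3]
    - [0, -0.5, 0, 0, -0.3]
    - [0, -0.5, 0, 0, -0.3]
    - [0, -0.5, 0, 0, -0.3]
    - [0, -0.5, 0, 0, -0.3]

```text
time_s: 7.75
position: [551.0, 9.7, 88.3]
orientation: [[0.001, 0.027, 1.0], [0.0, 1.0, -0.027], [-1.0, 0.0, 0.001]]
contact_force: [-1.0, -0.4, -0.3]
width: 55.8
```

```bash
python3 - <<'E'
from h import *
print(np.round(state()['position'],1),np.round(state()['contact_force'],1))
p=read_camera('wrist'); cv2.imwrite('pics/w5.png',cv2.resize(p['frame'][200:400,180:400],None,fx=3.5,fy=3,interpolation=cv2.INTER_CUBIC))
E
```

```text
[551.    9.7  88.3] [-1.  -0.4 -0.3]
```

View pics/w5.png

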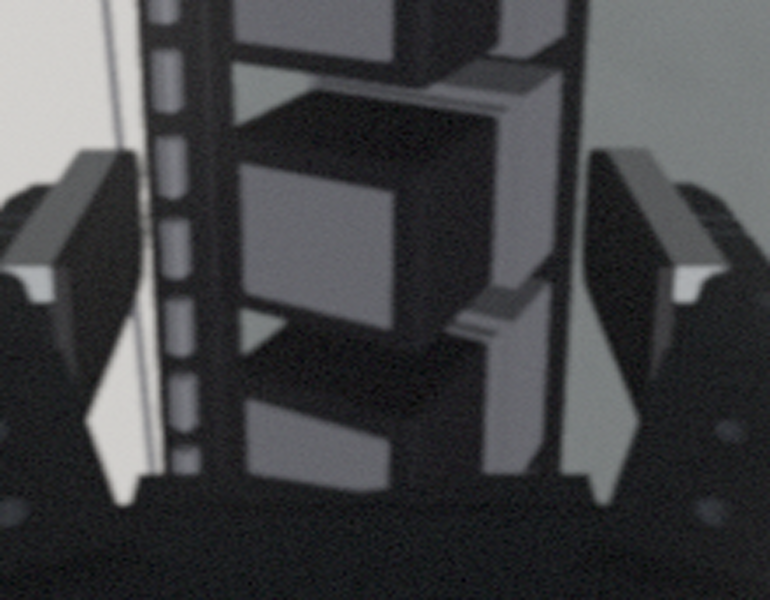

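>>> jog_arm:
  commands:
    - [-0.2, -3.8, 0, 0, -0.3]
    - [-0.2, -3.8, 0, 0, -0.3]
    - [-0.2, -3.8, 0, 0, 0.1]
    - [-0.2, -3.8, 0, 0, 0.2]
    - [-0.2, -3.8, 0, 0, 0.28]
    - [-0.2, -3.8, 0, 0, 0.28]
    - [-0.2, -3.8, 0, 0, 0.28]
    - [-0.2, -3.8, 0, 0, 0.28]

```text
time_s: 8.6
position: [548.9, -27.9, 88.9]
orientation: [[0.001, 0.026, 1.0], [-0.0, 1.0, -0.026], [-1.0, -0.0, 0.001]]
contact_force: [-0.6, -1.2, 4.1]
width: 31.4
```

Now rock relay_2 along the row.

>>> jog_arm:
  commands:
    - [0, 0.2, 0, 0, 0.28]
    - [0, 0.4, 0, 0, 0.28]
    - [0, 0.4, 0, 0, 0.28]
    - [0, 0.4, 0, 0, 0.28]
    - [0, 0.4, 0, 0, 0.28]

```text
time_s: 9.1
position: [548.9, -27.6, 88.9]
orientation: [[0.0, 0.029, 1.0], [-0.005, 1.0, -0.029], [-1.0, -0.005, 0.001]]
contact_force: [-2.0, -6.0, 5.4]
width: 31.8
```

>>> jog_arm:
  commands:
    - [0, -0.4, 0, 0, 0.28]
    - [0, -0.8, 0, 0, 0.28]
    - [0, -0.8, 0, 0, 0.28]
    - [0, -0.8, 0, 0, 0.28]
    - [0, -0.8, 0, 0, 0.28]

```text
time_s: 9.6
position: [548.9, -28.7, 88.9]
orientation: [[0.001, 0.024, 1.0], [0.004, 1.0, -0.024], [-1.0, 0.004, 0.001]]
contact_force: [-1.1, 3.3, 6.5]
width: 31.5
```

>>> jog_arm:
  commands:
    - [0, 0.4, 0, 0, 0.28]
    - [0, 0.4, 0, 0, -0.3]
    - [0, 0.4, 0, 0, -0.3]
    - [0, 0.4, 0, 0, -0.3]
    - [-0.1, -3.4, 0, 0, -0.3]
    - [-0.1, -3.4, 0, 0, -0.3]
    - [-0.1, -3.4, 0, 0, -0.3]

```text
time_s: 10.3
position: [547.2, -67.7, 87.9]
orientation: [[-0.001, 0.03, 1.0], [-0.0, 1.0, -0.03], [-1.0, -0.0, -0.001]]
contact_force: [-0.1, 0.6, -0.0]
width: 55.5
```

>>> jog_arm:
  commands:
    - [0, 0, 0, 0, 0.1]
    - [0, 0, 0, 0, 0.2]
    - [0, 0, 0, 0, 0.28]
    - [0, 0, 0, 0, 0.28]
    - [0, 0, 0, 0, 0.28]
    - [0, 0, 0, 0, 0.28]

```text
time_s: 10.9
position: [547.9, -64.9, 88.8]
orientation: [[0.001, 0.026, 1.0], [0.001, 1.0, -0.026], [-1.0, 0.001, 0.001]]
contact_force: [-1.3, 2.9, 2.7]
width: 31.5
```

>>> jog_arm:
  commands:
    - [0, 0.2, 0, 0, 0.28]
    - [0, 0.4, 0, 0, 0.28]
    - [0, 0.4, 0, 0, 0.28]
    - [0, 0.4, 0, 0, 0.28]
    - [0, 0.4, 0, 0, 0.28]

```text
time_s: 11.4
position: [547.9, -64.6, 88.8]
orientation: [[0.001, 0.029, 1.0], [-0.003, 1.0, -0.029], [-1.0, -0.003, 0.001]]
contact_force: [-0.6, -2.1, 5.2]
width: 31.7
```

>>> jog_arm:
  commands:
    - [0, -0.4, 0, 0, 0.28]
    - [0, -0.8, 0, 0, 0.28]
    - [0, -0.8, 0, 0, 0.28]
    - [0, -0.8, 0, 0, 0.28]
    - [0, -0.8, 0, 0, 0.28]

```text
time_s: 11.9
position: [547.8, -68.0, 88.8]
orientation: [[0.0, 0.026, 1.0], [0.003, 1.0, -0.026], [-1.0, 0.003, 0.0]]
contact_force: [-1.1, 3.0, 6.1]
width: 31.6
```

>>> jog_arm:
  commands:
    - [0, -0.2, 0, 0, 0.28]
    - [0, -0.2, 0, 0, 0.28]
    - [0, -0.2, 0, 0, 0.28]

```text
time_s: 12.2
position: [547.8, -68.4, 88.9]
orientation: [[0.0, 0.025, 1.0], [0.005, 1.0, -0.025], [-1.0, 0.005, 0.0]]
contact_force: [-1.9, 6.1, 5.5]
width: 32.0
```

>>> jog_arm:
  commands:
    - [0, 0.3, 0, 0, 0.28]
    - [0, 0.6, 0, 0, 0.28]
    - [0, 0.6, 0, 0, 0.28]
    - [0, 0.6, 0, 0, 0.28]
    - [0, 0.6, 0, 0, 0.28]

```text
time_s: 12.7
position: [547.8, -67.9, 88.8]
orientation: [[0.0, 0.028, 1.0], [-0.002, 1.0, -0.028], [-1.0, -0.002, 0.0]]
contact_force: [-1.0, -2.4, 5.6]
width: 31.7
```

>>> jog_arm:
  commands:
    - [0, 0.2, 0, 0, 0.28]
    - [0, 0.4, 0, 0, 0.28]
    - [0, 0.4, 0, 0, 0.28]
    - [0, 0.4, 0, 0, 0.28]
    - [0, 0.4, 0, 0, 0.28]

```text
time_s: 13.2
position: [547.8, -65.5, 88.9]
orientation: [[0.0, 0.029, 1.0], [-0.004, 1.0, -0.029], [-1.0, -0.004, 0.001]]
contact_force: [-1.3, -3.9, 5.3]
width: 31.5
```

```bash
cat > snap.py <<'E'
import sys
from h import *
n=sys.argv[1]
st=state();p=read_camera('wrist'); cv2.imwrite(f'pics/{n}.png',cv2.resize(p['frame'][130:410,180:400],None,fx=2.5,fy=2.1,interpolation=cv2.INTER_CUBIC)); np.savez(n+'.npz',f=p['frame'],z=p['range_z'],pos=st['position'],ori=st['orientation'],fx=p['fx'],fy=p['fy'],cx=p['cx'],cy=p['cy'],d=p['distortion'],mount=p['mount'])
print(np.round(st['position'],1),np.round(st['contact_force'],1))
X=cloud(p,st); 
nv=np.array([-.469,.0125,.883]); c0=np.array([553.2-6.3,8.9,102.4]) # top plane r3 centre
h=(X-np.array([547.2,8.6,102.4]))@nv
m=np.isfinite(h)&(abs(h)<4)
N,L,S,C=cv2.connectedComponentsWithStats(m.astype(np.uint8),connectivity=4)
for i in range(1,N):
    if S[i,4]>150:
        Q=X[L==i]; print(S[i],'mid',np.round((np.percentile(Q,3,0)+np.percentile(Q,97,0))/2,1),np.round(np.percentile(Q,97,0)-np.percentile(Q,3,0),1),'h',round(np.median(h[L==i]),2))
E
python3 snap.py w6
```

```text
[547.8 -65.5  88.9] [-1.3 -3.9  5.3]
[ 237    0   78   22 1345] mid [547.5  34.3 101.8] [23.9  5.4 12.8] h 0.3
[ 239   45   75   86 5915] mid [547.2   7.9 102.6] [24.2 26.  12.2] h 0.85
[   0  145   46  217 3778] mid [ 3.523e+02 -1.051e+02  3.000e-01] [ 18.4 142.2   2.3] h -0.6
[ 241  154   69   77 4665] mid [545.8 -29.3 102.4] [24.4 26.1 12.2] h 0.85
[ 231  243   77   76 3909] mid [544.7 -67.7 102.3] [24.4 26.1 12.2] h 0.93
[322 260  25  59 341] mid [567.3 -65.9 113.8] [ 6.8 20.3 10. ] h 0.2
```

View pics/w6.png

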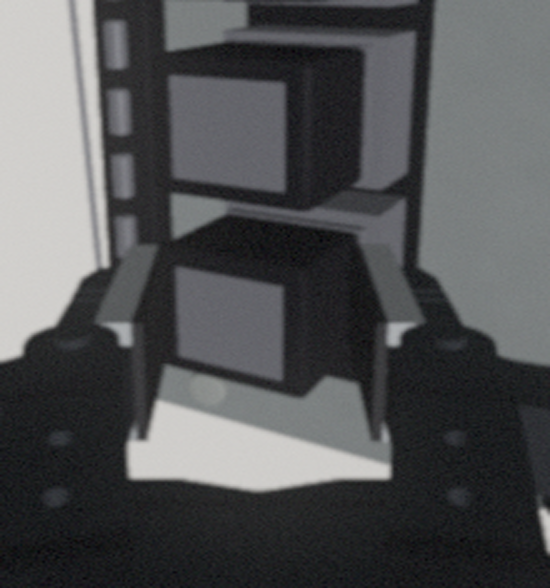

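>>> jog_arm:
  commands:
    - [0, -0.4, 0, 0, 0.28]
    - [0, -1.0, 0, 0, 0.28]
    - [0, -1.0, 0, 0, 0.28]
    - [0, -1.0, 0, 0, 0.28]
    - [0, -1.0, 0, 0, 0.28]

```text
time_s: 13.75
position: [547.8, -68.5, 88.9]
orientation: [[0.0, 0.025, 1.0], [0.005, 1.0, -0.025], [-1.0, 0.005, 0.0]]
contact_force: [-1.5, 4.8, 6.1]
width: 31.7
```

```bash
python3 snap.py w7
```

```text
[547.8 -68.5  88.9] [-1.5  4.8  6.1]
[239   0  75  14 644] mid [547.1  33.  100.6] [22.8  3.  11.4] h -0.26
[ 240   35   75   87 5994] mid [547.4   7.8 102.6] [24.5 26.1 12.2] h 0.85
[   0  140   45  223 3840] mid [ 352.2 -107.6    0.4] [ 18.5 143.7   2.4] h -0.64
[ 242  146   69   77 4722] mid [545.8 -29.4 102.4] [24.5 26.1 12.1] h 0.86
[ 231  243   77   76 3926] mid [544.7 -70.9 102.4] [24.4 26.3 12.1] h 0.97
[323 260  23  59 339] mid [567.2 -69.  113.7] [ 6.7 20.3  9.7] h 0.22
```

View pics/w7.png

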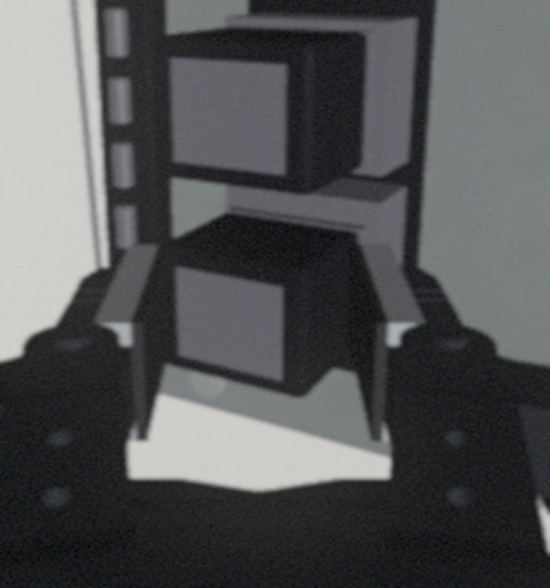

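```bash
python3 - <<'E'
from h import *
z=np.load('w7.npz'); p=dict(range_z=z['z'],fx=float(z['fx']),fy=float(z['fy']),cx=float(z['cx']),cy=float(z['cy']),distortion=z['d'],mount=z['mount']); s=dict(position=z['pos'],orientation=z['ori'])
T=(cloud(p,s)-z['pos'])@z['ori']
for c in [(333,247),(330,252),(326,247),(328,255),(332,260),(326,262),(322,262),(322,275),(330,285),(338,247),(340,255),(232,250),(240,250),(236,262),(242,262),(246,262)]:
    print(c,np.round(T[c[1],c[0]],1), [int(v) for v in z['f'][c[1],c[0]]])
E
```

```text
(333, 247) [-6.   9.8 21.8] [93, 88, 88]
(330, 252) [-10.6   9.4  19.9] [90, 87, 84]
(326, 247) [-6.5 10.  18.7] [91, 87, 86]
(328, 255) [-13.7   9.5  18.7] [88, 84, 83]
(332, 260) [-19.8  10.   19.5] [89, 85, 85]
(326, 262) [-21.6  10.   16.9] [31, 30, 29]
(322, 262) [-13.4   6.2  16.4] [23, 24, 23]
(322, 275) [-14.4   0.9  16.4] [23, 20, 19]
(330, 285) [-38.2   9.2  16.3] [42, 37, 41]
(338, 247) [11.7  2.5 27. ] [109, 103, 102]
(340, 255) [14.  -2.7 28.5] [81, 76, 75]
(232, 250) [ -9.7   9.9 -21. ] [93, 89, 88]
(240, 250) [-10.1  10.1 -17.6] [91, 90, 88]
(236, 262) [-21.3   9.8 -17.8] [93, 89, 88]
(242, 262) [-21.6   9.9 -15.4] [33, 34, 32]
(246, 262) [-10.4   4.8 -15.2] [39, 38, 39]
```

>>> jog_arm:
  commands:
    - [0, 0.4, 0, 0, 0.28]
    - [0, 0.5, 0, 0, 0.28]
    - [0, 0.5, 0, 0, 0]
    - [0.08, 0.5, 0, 0, 0]
    - [0.08, 0.5, -0.4, 0, 0]
    - [0.08, 0.5, -0.4, 0, 0]
    - [0.08, 0.5, -0.4, 0, 0]

```text
time_s: 14.5
position: [548.4, -67.2, 84.0]
orientation: [[-0.0, 0.027, 1.0], [0.0, 1.0, -0.027], [-1.0, 0.0, -0.0]]
contact_force: [0.2, 0.8, 0.3]
width: 42.7
```

>>> jog_arm:
  commands:
    - [0, 0, 0, 0, 0.15]
    - [0, 0, 0, 0, 0.25]
    - [0, 0, 0, 0, 0.25]
    - [0, 0, 0, 0, 0.25]
    - [0, 0, 0, 0, 0.25]

```text
time_s: 15.0
position: [549.3, -67.1, 86.4]
orientation: [[0.002, 0.027, 1.0], [-0.001, 1.0, -0.027], [-1.0, -0.0, 0.002]]
contact_force: [-1.2, 0.7, 8.2]
width: 33.0
```

>>> jog_arm:
  commands:
    - [-0.1, 0, 0.2, 0, 0.28]
    - [-0.2, 0, 0.4, 0, 0.28]
    - [-0.3, 0, 0.6, 0, 0.28]
    - [-0.4, 0, 0.75, 0, 0.28]
    - [-0.4, 0, 0.75, 0, 0.28]

```text
time_s: 15.5
position: [546.5, -67.1, 92.8]
orientation: [[0.005, 0.027, 1.0], [0.0, 1.0, -0.027], [-1.0, 0.0, 0.005]]
contact_force: [5.5, 0.2, 0.7]
width: 31.3
```

```bash
python3 snap.py w8
```

```text
[546.5 -67.1  92.8] [5.5 0.2 0.7]
[ 243    0   75   20 1155] mid [547.6  34.1 102. ] [23.8  5.  12.4] h 0.26
[ 245   42   73   84 5640] mid [547.3   7.9 102.7] [24.3 26.  12.2] h 0.86
[   0  121   49  238 4321] mid [ 3.525e+02 -9.930e+01  3.000e-01] [ 18.7 155.9   2.3] h -0.56
[ 246  148   67   75 4473] mid [545.7 -29.3 102.3] [24.3 26.1 12.2] h 0.86
[250 242  64  79 857] mid [547.2 -69.7 104.3] [23.3 25.7 16.1] h 0.11
[321 256  23  58 312] mid [565.9 -67.7 113.1] [ 6.8 20.5 10.1] h 0.17
[344 269  21  15 153] mid [573.8 -62.1 117.9] [4.9 1.1 9.7] h 0.07
```

View pics/w8.png

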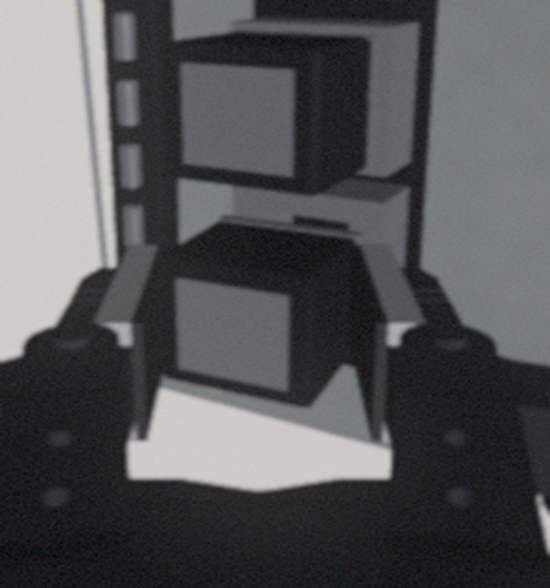

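>>> jog_arm:
  commands:
    - [0, 0, 0.2, 0, 0.28]
    - [-0.05, 0, 0.4, 0, 0.28]
    - [-0.15, 0, 0.6, 0, 0.28]
    - [-0.25, 0, 0.8, 0, 0.28]
    - [-0.3, 0, 1.0, 0, 0.28]
    - [-0.3, 0, 1.2, 0, 0.28]
    - [-0.3, 0, 1.2, 0, 0.28]

```text
time_s: 16.25
position: [541.2, -67.3, 104.1]
orientation: [[-0.0, 0.027, 1.0], [-0.0, 1.0, -0.027], [-1.0, -0.0, -0.0]]
contact_force: [0.1, -0.6, -1.0]
width: 31.8
```

```bash
python3 snap.py w9
```

```text
[541.2 -67.3 104.1] [ 0.1 -0.6 -1. ]
[ 259    0   71   27 1549] mid [547.6  35.5 102. ] [24.   7.4 12.7] h 0.52
[   0   14   67  334 6390] mid [ 3.536e+02 -6.560e+01  3.000e-01] [ 19.2 216.    2.4] h -0.47
[ 260   46   68   78 4847] mid [547.2   7.9 102.6] [24.4 26.2 12.3] h 0.87
[ 261  145   63   69 3907] mid [545.8 -29.4 102.3] [24.4 26.1 12.2] h 0.84
[263 233  75  72 699] mid [549.1 -69.6 104.5] [28.3 24.8 18.1] h 0.93
```

View pics/w9.png

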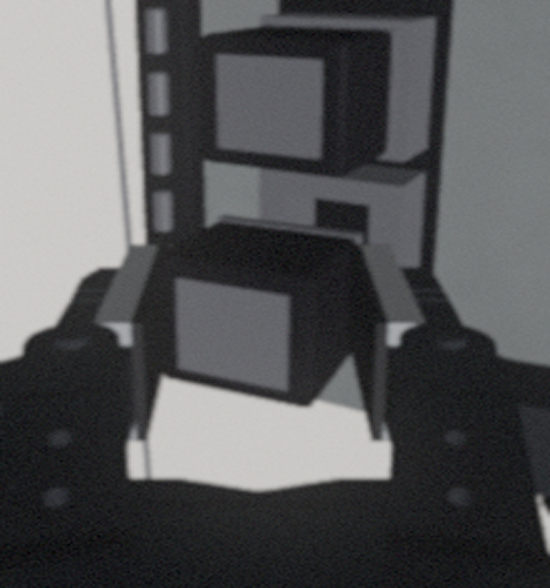

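>>> jog_arm:
  commands:
    - [-0.2, 0, 0.8, 0, 0.29]
    - [-0.4, 0, 2, 0, 0.3]
    - [-0.4, 0, 4, 0, 0.3]
    - [-0.4, 0, 6, 0, 0.31]
    - [-0.4, 0, 6, 0, 0.33]
    - [-0.4, 0, 6, 0, 0.36]
    - [-0.4, 0, 6, 0, 0.39]
    - [-0.4, 0, 6, 0, 0.42]

```text
time_s: 17.1
position: [536.6, -67.3, 162.9]
orientation: [[-0.002, 0.027, 1.0], [0.0, 1.0, -0.027], [-1.0, 0.0, -0.002]]
contact_force: [-0.5, 0.3, -1.0]
width: 31.1
```

```bash
python3 snap.py w10|head -1;  python3 -c "
from h import *
p=read_camera('side'); cv2.imwrite('pics/s10.png',cv2.resize(p['frame'][110:230,240:400],None,fx=5,fy=5,interpolation=cv2.INTER_CUBIC))"
```

```text
[536.6 -67.3 162.9] [-0.5  0.3 -1. ]
```

View pics/w10.png

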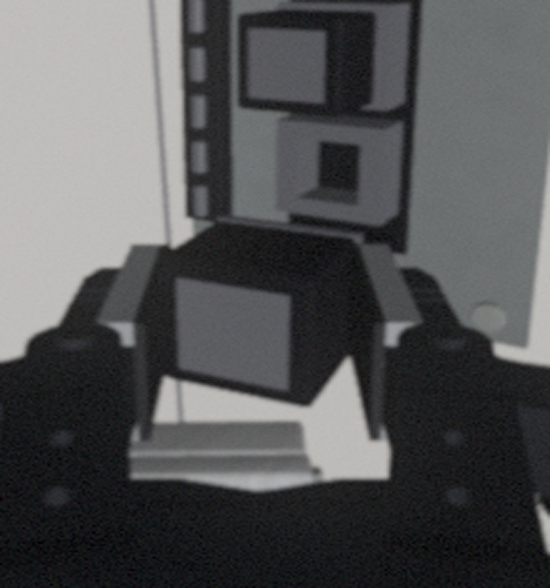

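View pics/s10.png

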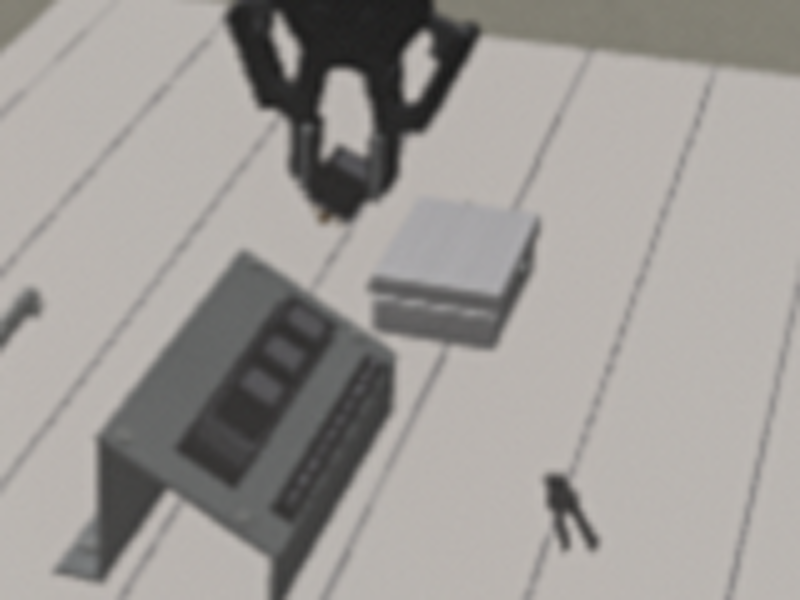

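```bash
python3 - <<'E'
from h import *
z=np.load('t1.npz'); p=dict(range_z=z['z'],fx=float(z['fx']),fy=float(z['fy']),cx=float(z['cx']),cy=float(z['cy']),distortion=z['d'],R=z['R'],t=z['t'])
X=cloud(p)
cv2.imwrite('pics/dish.png',cv2.resize(z['f'][150:360,70:300],None,fx=3.4,fy=2.8))
side=read_camera('side'); Y=cloud(side)
for nm,C in (('top',X),('side',Y)):
  for c in [(495,295),(715,365),(438,485)]:
    m=np.isfinite(C[...,0])&(np.hypot(C[...,0]-c[0],C[...,1]-c[1])<95)
    Q=C[m]; R=Q[(Q[:,2]>28)&(Q[:,2]<38)][:,:2]; F=Q[(Q[:,2]<12)]
    if len(R)<20: print(nm,c,'few',len(R)); continue
    from scipy.optimize import least_squares
    f=least_squares(lambda v:np.hypot(R[:,0]-v[0],R[:,1]-v[1])-v[2],[*c,70],loss='soft_l1'); print(nm,c,len(R),np.round(f.x,1),'rms',np.round(np.sqrt(np.mean(f.fun**2)),1),'zmax',np.round(np.percentile(Q[:,2],99),1),'floor',np.round(np.median(Q[np.hypot(Q[:,0]-f.x[0],Q[:,1]-f.x[1])<45][:,2]),1))
print([np.round(d['position'],0) for d in find_in(read_camera('top'),'dish')])
E
```

```text
top (495, 295) 358 [493.4 296.   70.3] rms 1.3 zmax 32.9 floor 4.4
top (715, 365) 297 [705.9 368.4  70.3] rms 1.4 zmax 32.8 floor 4.2
top (438, 485) 328 [434.7 488.4  70.4] rms 1.4 zmax 32.9 floor 4.4
side (495, 295) 394 [492.4 296.9  70.6] rms 1.5 zmax 33.9 floor 5.8
side (715, 365) 397 [704.  369.3  70. ] rms 1.6 zmax 33.8 floor 5.4
side (438, 485) 547 [433.  489.7  70.6] rms 1.4 zmax 33.7 floor 5.5
[array([153., 198.]), array([194., 280.]), array([117., 319.])]
```

View pics/dish.png

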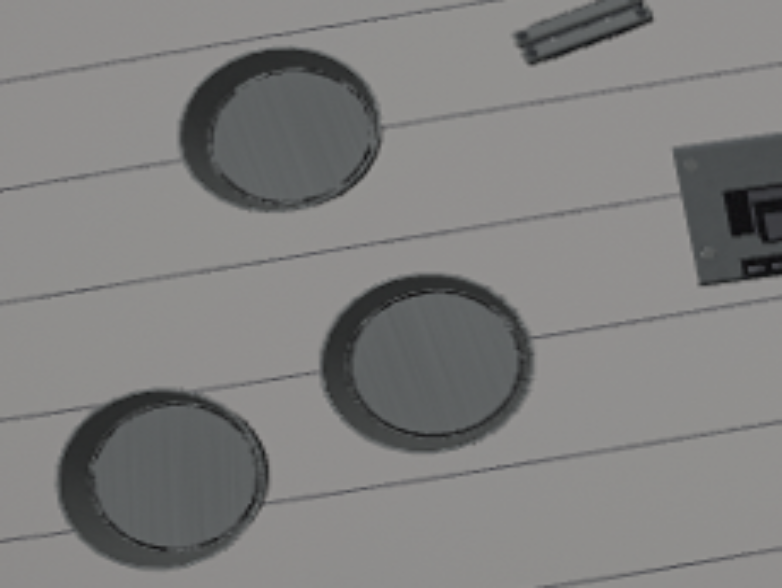

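>>> jog_arm:
  commands:
    - [-0.5, 3, 0, 0, 0.42]
    - [-1, 7, 0, 0, 0.42]
    - [-1.5, 12, 0, 0, 0.42]
    - [-2, 17, 0, 0, 0.42]
    - [-3, 22, 0, 0, 0.42]
    - [-3.5, 27, 0, 0, 0.42]
    - [-4, 32, 0, 0, 0.42]
    - [-4.2, 36, 0, 0, 0.42]

```text
time_s: 18.15
position: [494.2, 296.0, 164.1]
orientation: [[-0.0, 0.025, 1.0], [0.001, 1.0, -0.025], [-1.0, 0.001, -0.0]]
contact_force: [-0.1, 0.0, -0.6]
width: 31.1
```

>>> jog_arm:
  commands:
    - [0, 2.7, 0, 0, 0.42]
    - [0, 2.7, 0, 0, 0.42]
    - [0, 2.7, -4, 0, 0.42]
    - [0, 2.7, -8, 0, 0.42]
    - [0, 2.7, -11, 0, 0.42]
    - [0, 2.7, -11.5, 0, 0.42]
    - [0, 2.7, -11.5, 0, 0.42]

```text
time_s: 18.85
position: [495.4, 318.5, 48.3]
orientation: [[-0.002, 0.028, 1.0], [-0.002, 1.0, -0.028], [-1.0, -0.002, -0.002]]
contact_force: [0.7, -0.6, 0.7]
width: 30.9
```

```bash
python3 snap.py w11|head -1;  python3 -c "
from h import *
p=read_camera('side'); cv2.imwrite('pics/s11.png',cv2.resize(p['frame'][220:340,200:360],None,fx=5,fy=5,interpolation=cv2.INTER_CUBIC))"
```

```text
[495.4 318.5  48.3] [ 0.7 -0.6  0.7]
```

View pics/w11.png

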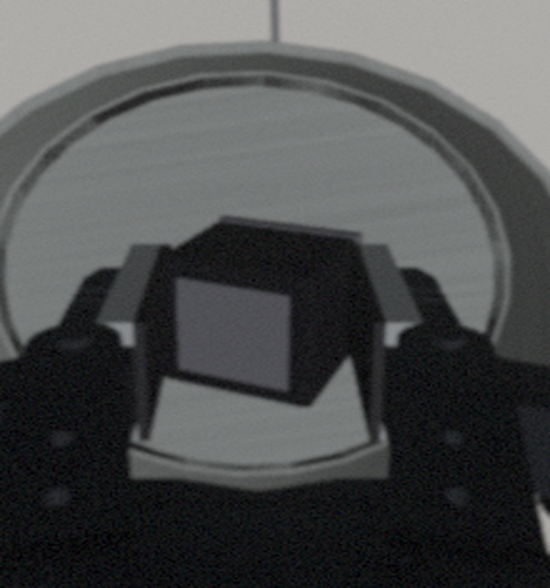

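View pics/s11.png

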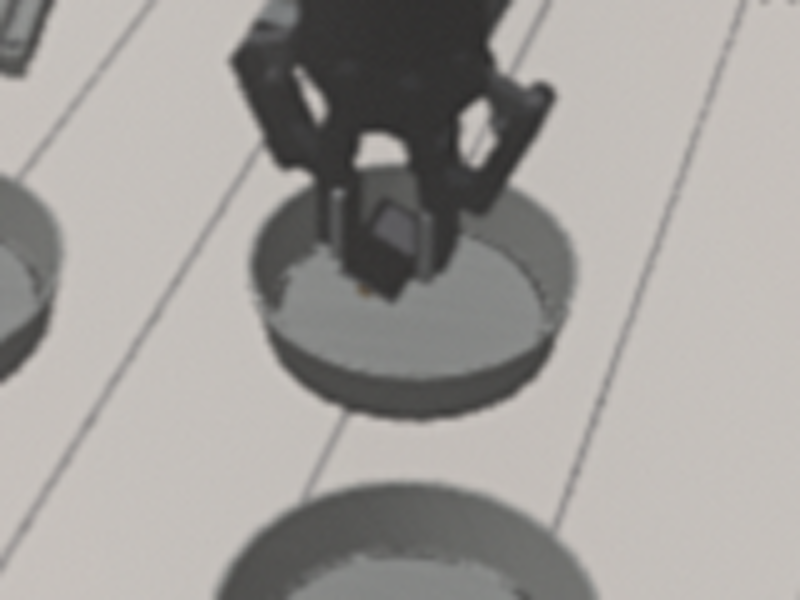

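>>> jog_arm:
  commands:
    - [0, 0, -0.8, 0, 0.42]
    - [0, 0, -1.4, 0, 0.42]
    - [0, 0, -1.8, 0, 0.42]
    - [0, 0, -1.8, 0, 0.42]

```text
time_s: 19.35
position: [495.0, 319.3, 30.2]
orientation: [[-0.001, 0.027, 1.0], [-0.001, 1.0, -0.027], [-1.0, -0.001, -0.001]]
contact_force: [-0.2, -0.9, -0.6]
width: 30.8
```

>>> jog_arm:
  commands:
    - [0, 0, -0.2, 0, 0.42]
    - [0, 0, -0.3, 0, 0.42]
    - [0, 0, -0.3, 0, 0.42]

```text
time_s: 19.65
position: [495.4, 319.7, 27.9]
orientation: [[-0.0, 0.027, 1.0], [-0.0, 1.0, -0.027], [-1.0, -0.0, -0.0]]
contact_force: [-0.1, 0.3, 0.2]
width: 31.4
```

>>> jog_arm:
  commands:
    - [0, 0, -0.2, 0, 0.42]
    - [0, 0, -0.2, 0, 0.42]

```text
time_s: 19.85
position: [495.4, 319.7, 25.7]
orientation: [[-0.0, 0.027, 1.0], [-0.0, 1.0, -0.027], [-1.0, -0.0, -0.0]]
contact_force: [0.8, 0.2, -0.2]
width: 30.7
```

```bash
python3 -c "
from h import *
p=read_camera('side'); cv2.imwrite('pics/s12.png',cv2.resize(p['frame'][220:340,200:360],None,fx=5,fy=5,interpolation=cv2.INTER_CUBIC))"
```

```text
(no output)
```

View pics/s12.png

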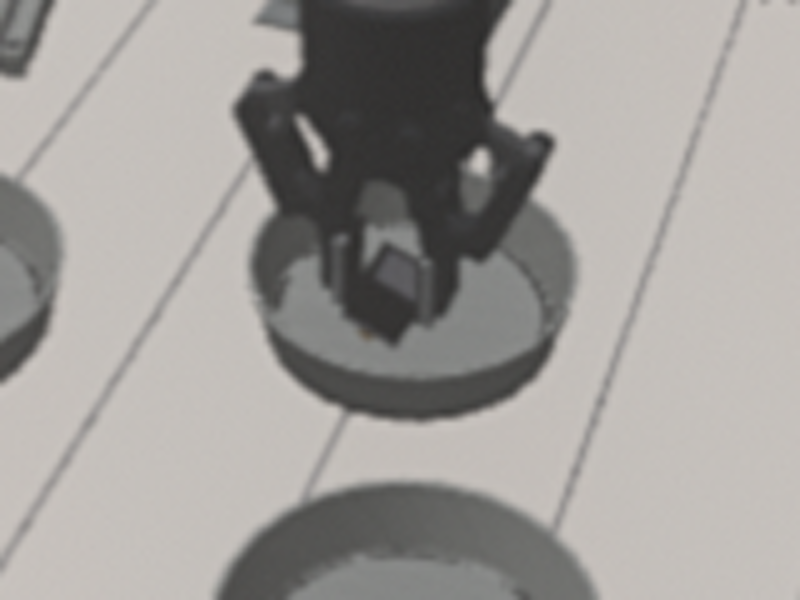

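>>> jog_arm:
  commands:
    - [0, 0, -0.15, 0, 0.42]
    - [0, 0, -0.3, 0, 0.42]
    - [0, 0, -0.3, 0, 0.42]

```text
time_s: 20.2
position: [495.6, 320.3, 25.0]
orientation: [[0.001, 0.027, 1.0], [0.0, 1.0, -0.027], [-1.0, 0.0, 0.001]]
contact_force: [-2.5, -2.1, 10.3]
width: 30.8
```

>>> jog_arm:
  commands:
    - [0, 0, 0.2, 0, 0.42]
    - [0, 0, 0.2, 0, 0.28]
    - [0, 0, 0.2, 0, 0.2]
    - [0, 0, 0.2, 0, 0.1]
    - [0, 0, 0.2, 0, 0]
    - [0, 0, 0.2, 0, 0]

```text
time_s: 20.8
position: [495.2, 319.5, 24.5]
orientation: [[-0.001, 0.027, 1.0], [-0.0, 1.0, -0.027], [-1.0, -0.001, -0.001]]
contact_force: [-0.6, -0.2, -0.7]
width: 43.1
```

>>> jog_arm:
  commands:
    - [0, 0, 1, 0, 0]
    - [0, 0, 3, 0, 0]
    - [0, 0, 7, 0, 0]
    - [0, 0, 10, 0, -0.1]
    - [0, 0, 12, 0, -0.3]
    - [0, 0, 12, 0, -0.3]

```text
time_s: 21.4
position: [497.4, 321.9, 149.5]
orientation: [[0.007, 0.027, 1.0], [0.005, 1.0, -0.027], [-1.0, 0.005, 0.007]]
contact_force: [-0.3, 0.2, 0.5]
width: 55.8
```

```bash
python3 -c "
from h import *
p=read_camera('side'); cv2.imwrite('pics/s13.png',cv2.resize(p['frame'][220:340,200:360],None,fx=5,fy=5,interpolation=cv2.INTER_CUBIC))
p=read_camera('wrist');cv2.imwrite('pics/w13.png',p['frame'])"
```

```text
(no output)
```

View pics/s13.png

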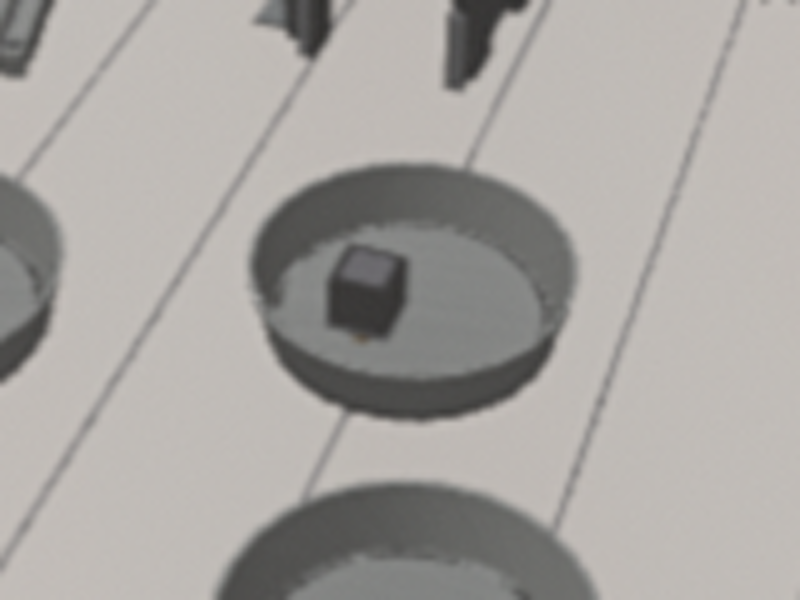

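View pics/w13.png

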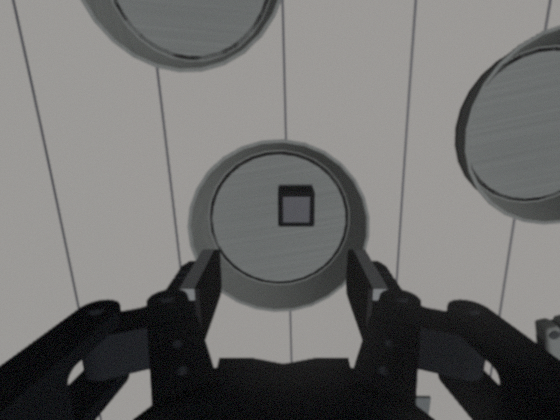

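>>> jog_arm:
  commands:
    - [1, -5, 0.5, 0, -0.3]
    - [2, -10, 0.5, 0, -0.3]
    - [3, -15, 0.5, 0, -0.3]
    - [4, -20, 0.5, 0, -0.3]
    - [5, -25, 0.5, 0, -0.3]
    - [5.6, -27.3, 0.5, 0, -0.3]
    - [5.6, -27.3, 0.5, 0, -0.3]
    - [5.6, -27.3, 0.5, 0, -0.3]

```text
time_s: 22.3
position: [550.4, 45.9, 148.3]
orientation: [[-0.003, 0.029, 1.0], [0.0, 1.0, -0.029], [-1.0, 0.0, -0.003]]
contact_force: [-0.2, 1.2, -0.1]
width: 55.5
```

```bash
python3 snap.py w14
```

```text
[550.4  45.9 148.3] [-0.2  1.2 -0.1]
[  13    0   76  313 6197] mid [3.569e+02 6.980e+01 3.000e-01] [ 19.1 243.8   2.7] h 0.06
[ 257  202   46   53 2071] mid [548.2  46.6 102.3] [24.4 26.3 12.3] h 0.74
[ 259  260   44   53 1832] mid [547.4   8.8 102.5] [24.4 26.2 12.4] h 0.7
[ 259  313   42   50 1632] mid [545.8 -28.6 102.1] [24.2 26.3 12.3] h 0.68
```

>>> jog_arm:
  commands:
    - [0.05, 0, -3, 0, -0.2]
    - [0.05, 0, -5, 0, 0]
    - [0.05, 0, -6.1, 0, 0]
    - [0.05, 0, -6.1, 0, 0]
    - [0.05, 0, -6.1, 0, 0]

```text
time_s: 22.85
position: [552.2, 48.1, 89.4]
orientation: [[0.001, 0.025, 1.0], [0.001, 1.0, -0.025], [-1.0, 0.001, 0.001]]
contact_force: [0.4, 0.1, 0.9]
width: 42.4
```

>>> jog_arm:
  commands:
    - [0, 0, 0, 0, 0.15]
    - [0, 0, 0, 0, 0.25]
    - [0, 0, 0, 0, 0.25]
    - [0, 0, 0, 0, 0.28]
    - [0, 0, 0, 0, 0.28]

```text
time_s: 23.35
position: [551.4, 47.6, 90.4]
orientation: [[-0.001, 0.026, 1.0], [0.0, 1.0, -0.026], [-1.0, 0.0, -0.001]]
contact_force: [-4.7, 1.5, 5.9]
width: 30.9
```

>>> jog_arm:
  commands:
    - [-0.1, 0.3, 0, 0, 0.28]
    - [-0.1, 0.5, 0, 0, 0.28]
    - [-0.1, 0.5, 0, 0, 0.28]
    - [-0.1, 0.5, 0, 0, 0.28]

```text
time_s: 23.75
position: [551.3, 50.1, 90.4]
orientation: [[0.001, 0.028, 1.0], [-0.003, 1.0, -0.028], [-1.0, -0.003, 0.001]]
contact_force: [-3.6, -2.3, 5.4]
width: 31.8
```

```bash
python3 snap.py w15
```

```text
[551.3  50.1  90.4] [-3.6 -2.3  5.4]
[   0  138   47  223 3878] mid [355.5  12.    0.4] [ 18.4 146.5   2.3] h -0.61
[ 232  239   77   76 3865] mid [548.4  49.2 102.5] [24.4 26.3 12. ] h 0.78
[322 259  23  57 328] mid [570.6  49.6 113.4] [ 6.7 20.7 10. ] h -0.07
[ 248  319   59   45 1925] mid [547.4  14.9 102. ] [24.  15.  12.6] h 0.62
```

>>> jog_arm:
  commands:
    - [0, -0.5, 0, 0, 0.28]
    - [0, -1, 0, 0, 0.28]
    - [0, -1, 0, 0, 0.28]
    - [0, -1, 0, 0, 0.28]

```text
time_s: 24.2
position: [551.2, 44.2, 90.4]
orientation: [[0.001, 0.026, 1.0], [0.003, 1.0, -0.026], [-1.0, 0.003, 0.001]]
contact_force: [-2.9, 3.6, 6.4]
width: 31.4
```

```bash
python3 snap.py w16
```

```text
[551.2  44.2  90.4] [-2.9  3.6  6.4]
[   0  137   46  225 3894] mid [3.554e+02 5.800e+00 3.000e-01] [ 18.4 146.4   2.4] h -0.62
[ 232  239   77   76 3864] mid [548.3  43.2 102.6] [24.4 26.3 12.1] h 0.79
[322 259  23  61 326] mid [570.5  43.4 113.6] [ 6.7 20.8  9.9] h 0.33
[ 248  308   59   56 2608] mid [547.4  12.1 102.1] [24.2 20.2 12.5] h 0.69
```

>>> jog_arm:
  commands:
    - [0, 0.4, 0, 0, 0.28]
    - [0, 0.5, 0, 0, 0.28]
    - [0, 0.5, 0, 0, 0]
    - [0.08, 0.5, 0, 0, 0]
    - [0.08, 0.5, -0.45, 0, 0]
    - [0.08, 0.5, -0.45, 0, 0]
    - [0.08, 0.5, -0.45, 0, 0]

```text
time_s: 24.95
position: [551.8, 46.8, 84.1]
orientation: [[-0.0, 0.027, 1.0], [0.0, 1.0, -0.027], [-1.0, 0.0, -0.0]]
contact_force: [-0.0, -0.4, 0.5]
width: 42.7
```

>>> jog_arm:
  commands:
    - [0, 0, 0, 0, 0.15]
    - [0, 0, 0, 0, 0.25]
    - [0, 0, 0, 0, 0.25]
    - [0, 0, 0, 0, 0.25]
    - [0, 0, 0, 0, 0.25]

```text
time_s: 25.45
position: [552.6, 46.9, 86.3]
orientation: [[0.002, 0.027, 1.0], [-0.0, 1.0, -0.027], [-1.0, -0.0, 0.002]]
contact_force: [-1.5, -0.6, 7.8]
width: 33.1
```

Same as the relay_1 grip; draw it out the same way.

>>> jog_arm:
  commands:
    - [-0.1, 0, 0.2, 0, 0.28]
    - [-0.2, 0, 0.4, 0, 0.28]
    - [-0.3, 0, 0.6, 0, 0.28]
    - [-0.4, 0, 0.75, 0, 0.28]
    - [-0.4, 0, 0.75, 0, 0.28]

```text
time_s: 25.95
position: [549.7, 46.7, 92.8]
orientation: [[0.004, 0.027, 1.0], [0.0, 1.0, -0.027], [-1.0, 0.0, 0.004]]
contact_force: [5.8, -0.2, 0.8]
width: 31.5
```

>>> jog_arm:
  commands:
    - [0, 0, 0.2, 0, 0.28]
    - [-0.05, 0, 0.4, 0, 0.28]
    - [-0.15, 0, 0.6, 0, 0.28]
    - [-0.25, 0, 0.8, 0, 0.28]
    - [-0.3, 0, 1.0, 0, 0.28]
    - [-0.3, 0, 1.2, 0, 0.28]
    - [-0.3, 0, 1.2, 0, 0.28]

```text
time_s: 26.65
position: [544.6, 46.8, 104.1]
orientation: [[-0.0, 0.027, 1.0], [-0.0, 1.0, -0.027], [-1.0, -0.0, -0.0]]
contact_force: [0.3, 1.1, -0.0]
width: 31.8
```

```bash
python3 snap.py w17
```

```text
[544.6  46.8 104.1] [ 0.3  1.1 -0. ]
[   0   16   67  333 6414] mid [356.6  48.    0.4] [ 19.5 216.1   2.5] h -0.4
[263 232  75  74 731] mid [552.5  44.7 105.3] [28.3 25.1 18.3] h 1.04
[ 264  310   55   52 2075] mid [547.3   8.  102.6] [24.6 24.  11.9] h 0.81
```

View pics/w17.png

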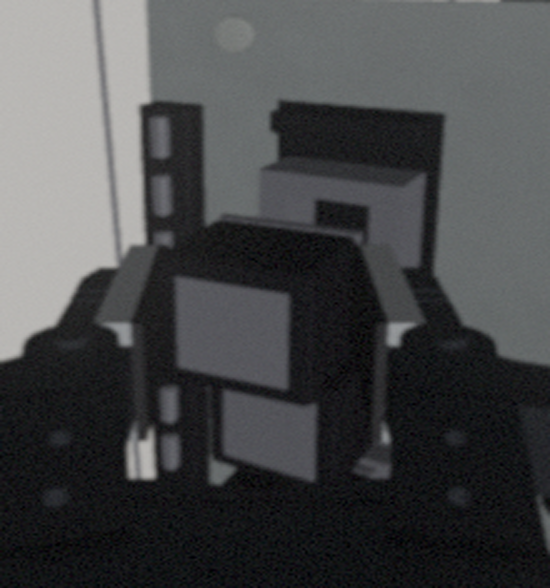

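>>> jog_arm:
  commands:
    - [-0.2, 0, 0.8, 0, 0.29]
    - [-0.4, 0, 2, 0, 0.3]
    - [-0.4, 0, 4, 0, 0.3]
    - [-0.4, 0, 6, 0, 0.31]
    - [-0.4, 0, 6, 0, 0.33]
    - [-0.4, 0, 6, 0, 0.36]
    - [-0.4, 0, 6, 0, 0.39]
    - [-0.4, 0, 6, 0, 0.42]

```text
time_s: 27.5
position: [540.0, 46.6, 163.0]
orientation: [[-0.002, 0.027, 1.0], [-0.0, 1.0, -0.027], [-1.0, -0.0, -0.002]]
contact_force: [-0.3, 0.3, 0.3]
width: 31.3
```

>>> jog_arm:
  commands:
    - [-0.5, 3, 0, 0, 0.42]
    - [-1, 7, 0, 0, 0.42]
    - [-2, 12, 0, 0, 0.42]
    - [-3, 17, 0, 0, 0.42]
    - [-4, 21, 0, 0, 0.42]
    - [-4.5, 22.5, 0, 0, 0.42]
    - [-4.5, 22.5, 0, 0, 0.42]
    - [-4.5, 22.5, 0, 0, 0.42]

```text
time_s: 28.3
position: [496.3, 269.8, 163.2]
orientation: [[-0.0, 0.028, 1.0], [-0.003, 1.0, -0.028], [-1.0, -0.003, -0.0]]
contact_force: [0.0, -0.2, -0.1]
width: 31.1
```

>>> jog_arm:
  commands:
    - [0, 0, -4, 0, 0.42]
    - [0, 0, -8, 0, 0.42]
    - [0, 0, -11, 0, 0.42]
    - [0, 0, -13, 0, 0.42]
    - [0, 0, -13.6, 0, 0.42]
    - [0, 0, -13.6, 0, 0.42]

```text
time_s: 28.9
position: [496.5, 268.9, 27.3]
orientation: [[-0.001, 0.031, 1.0], [-0.002, 1.0, -0.031], [-1.0, -0.002, -0.001]]
contact_force: [-0.3, 0.3, -0.7]
width: 31.4
```

>>> jog_arm:
  commands:
    - [0, 0, -0.15, 0, 0.42]
    - [0, 0, -0.3, 0, 0.42]
    - [0, 0, -0.4, 0, 0.42]
    - [0, 0, -0.4, 0, 0.42]

```text
time_s: 29.3
position: [496.9, 272.2, 25.1]
orientation: [[0.003, 0.027, 1.0], [0.001, 1.0, -0.027], [-1.0, 0.001, 0.003]]
contact_force: [-0.5, 0.1, 3.5]
width: 31.2
```

>>> jog_arm:
  commands:
    - [0, 0, 0, 0, 0.42]
    - [0, 0, 0.05, 0, 0.28]
    - [0, 0, 0.05, 0, 0.2]
    - [0, 0, 0.05, 0, 0.1]
    - [0, 0, 0.05, 0, 0]
    - [0, 0, 0.05, 0, 0]
    - [0, 0, 0.05, 0, 0]

```text
time_s: 30.0
position: [495.2, 271.6, 24.0]
orientation: [[-0.001, 0.027, 1.0], [-0.001, 1.0, -0.027], [-1.0, -0.001, -0.001]]
contact_force: [-0.2, -0.7, -0.3]
width: 42.6
```

>>> jog_arm:
  commands:
    - [0, 0, 1, 0, 0]
    - [0, 0, 3, 0, 0]
    - [0, 0, 7, 0, 0]
    - [0, 0, 10, 0, -0.1]
    - [0, 0, 13, 0, -0.3]
    - [0, 0, 13, 0, -0.3]

```text
time_s: 30.6
position: [498.4, 274.3, 160.2]
orientation: [[0.009, 0.027, 1.0], [0.005, 1.0, -0.027], [-1.0, 0.006, 0.009]]
contact_force: [0.1, 0.5, -0.9]
width: 55.6
```

```bash
python3 - <<'E'
from h import *
st=state();p=read_camera('wrist');cv2.imwrite('pics/w18.png',p['frame'])
X=cloud(p,st)
m=np.isfinite(X[...,0])&(X[...,2]>10)&(X[...,2]<60)&(np.hypot(X[...,0]-493,X[...,1]-296.5)<55)
N,L,S,C=cv2.connectedComponentsWithStats(m.astype(np.uint8))
for i in range(1,N):
    if S[i,4]>100: Q=X[L==i]; T=Q[Q[:,2]>35]; print(S[i],np.round(np.median(Q,0),1),'top',len(T),np.round(T.mean(0),1) if len(T) else '')
E
```

```text
[ 273  126   37   39 1423] [506.9 316.2  41.4] top 1389 [506.9 315.7  41.4]
[ 276  183   35   40 1386] [507.5 271.1  41.4] top 1217 [507.5 269.   41.4]
```

View pics/w18.png

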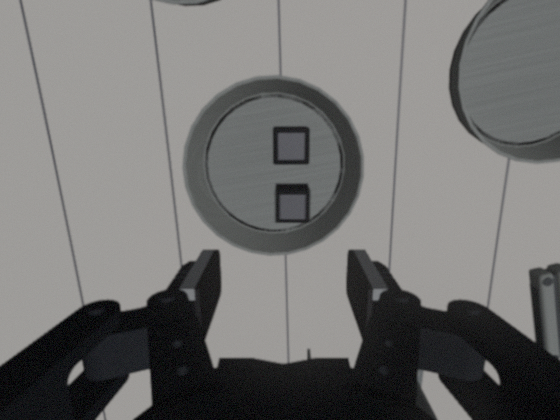

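>>> jog_arm:
  commands:
    - [-0.5, -5, 4, 0, -0.3]
    - [0, -10, 7, 0, -0.3]
    - [0, -15, 7, 0, -0.3]
    - [1, -20, 7, 0, -0.3]
    - [2, -25, 7, 0, -0.3]
    - [2, -25, 7, 0, -0.3]
    - [2, -25, 7, 0, -0.3]
    - [2, -25, 7, 0, -0.3]

```text
time_s: 31.45
position: [514.9, 22.1, 223.5]
orientation: [[-0.002, 0.028, 1.0], [0.001, 1.0, -0.028], [-1.0, 0.001, -0.002]]
contact_force: [0.1, 0.0, 0.4]
width: 55.6
```

```bash
python3 snap.py w19; python3 - <<'E'
from h import *
for n in ('top','side'):
    p=read_camera(n); cv2.imwrite(f'pics/{n}19.png',p['frame'])
    for o in ['bulb_box','tyre_gauge','multi_tool','fuse_puller','dish']:
        for d in find_in(p,o): print(n,o,round(d['score'],2),np.round(d['position'],0))
p=cv2.imread('pics/w19.png')
E
```

```text
[514.9  22.1 223.5] [0.1 0.  0.4]
[ 106    0   51  306 4706] mid [3.56e+02 3.98e+01 3.00e-01] [ 20.4 294.6   2.8] h 0.01
[ 307  194   35   38 1148] mid [547.1   8.6 102.5] [24.3 26.4 12.4] h 0.75
[ 306  238   33   37 1051] mid [545.7 -29.1 102.2] [24.  26.3 12.2] h 0.74
top bulb_box 0.59 [456. 219.]
top multi_tool 0.7 [244. 159.]
top fuse_puller 0.74 [286. 223.]
top fuse_puller 0.55 [352. 290.]
top dish 0.97 [117. 322.]
top dish 0.61 [195. 282.]
top dish 0.57 [153. 195.]
side bulb_box 0.78 [329. 162.]
side tyre_gauge 0.7 [235. 184.]
side multi_tool 0.62 [204. 222.]
side dish 0.89 [179. 278.]
side dish 0.57 [278. 350.]
side dish 0.55 [286. 279.]
```

View pics/side19.png

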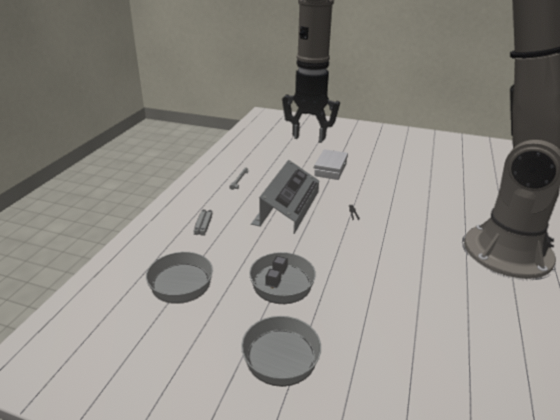

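The two drawn relays stand in the target dish at about (281,263) and (273,277) in the side view. The two firm relays are home within 0.5 mm of their first measured positions, the bystanders haven't moved, and the arm is clear of everything.

```bash
python3 -c "
from h import *
print(close_job())"
```

```text
the job is handed in; nothing more can be done
None
```

The job is done and handed in at about 32 s of the 67 s allowed. The two loose relays, relay_1 and relay_4, are standing in the dish.

- **Finding the loose ones:** I gripped each relay across the slope and rocked it along the row. Relay_2 and relay_3 held at 5 to 6 N, with the tool moving about 1 mm or less. The wrist camera saw relay_1 shift about 3 mm and relay_4 about 6 mm.
- **Moving them:** I drew both out along their own axes and placed them in the dish farthest to the robot's right (y ≈ 296 mm, against 368 and 489 mm for the two look-alikes).

**Last checks**
- The wrist camera showed both relays upright, origins about 25 and 31 mm from the dish centre. The cap tops are at 41 mm, so the origins are at about 15 mm.
- Relay_2 and relay_3 measured within 0.5 mm of where they stood at the start.
- The side picture showed the bystanders in place, and the arm was clear and reading about 0 N.

**What disagreed**
- **Finger height:** the fingertips sat about 5 mm higher than I first assumed, so I lowered the grip on the two loose relays and regripped before pulling.
- **Network misses:** in the final top view the network missed the tyre gauge and placed the bulb box 22 pixels off. It also gave an extra fuse puller hit about where the arm was. The side camera found the bulb box within a pixel of its first position and the tyre gauge behind the carrier.

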